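# Set up the model-shop display rail

## Robot

A 6-joint arm with a two-finger parallel gripper is mounted at the origin on the work surface. World frame = base frame: x ahead of the robot, y to its left, z up, the work surface at z = 0. Lengths are in m, angles in rad, forces in N, time in s.
With the tool pointing down it reaches from about 0.25 to 0.775 m from the base axis. Payload 4 kg.
Tool frame: the origin (TCP) lies midway between the tips of the shut fingers; the grasp point (between the pads) lies 19 mm behind it (robot.tcp_to_grasp is the distance from the TCP to the grasp point, in m); z points along the fingers, x is the direction in which the jaws open and shut, and the axes are right-handed (so a half turn about z gives the same grasp; the last joint's range is limited). The gripper opens to 94 mm and grips with 3 to 60 N. Pads are 16 mm wide; open, the fingers measure 119 mm over their backs; the gripper's body (75 mm by 177 mm) begins 78 mm behind the grasp point.
Start: joints at [1.091, 0.087, 1.371, -0, 1.684, -0.103], TCP at [0.202, 0.511, 0.206] pointing down, gripper open.
Joint ranges: [-3.1, 3.1], [-0.76, 2.03], [0.27, 2.55], [-1.08, 4.22], [0.17, 2.65], [-2.57, 2.57]. Speed limits (rad/s): [2.79, 2.79, 3.14, 3.14, 3.14, 3.14].

## Interface

Orientations are given as [roll, pitch, yaw] about the fixed x, y, z axes, in that order (R = Rz(yaw) Ry(pitch) Rx(roll)).
In Python, from bench import get_obs, vision, robot gives the robot as it stands.
- The arm moves only by the tool servo_tool, never from a script. Its argument "targets" is text: rows parted by semicolons, each of 7 numbers parted by spaces: the opening, from 0 (shut) to 1 (fully open), then the shift along the tool's x, y, z as a fraction of full scale, then the turn, a rotation vector about the tool's x, y, z as a fraction of full scale. A call has 1 to 12 rows; each row is the pose to reach, as a shift and turn from the pose commanded when the call began, along the tool's axes at that moment, turning the shorter way round; what a row does not reach only later rows make up. Full scale, the value 1, is 0.25 m for a shift and pi rad for a turn. A row lasts 1/12 s, in which the tool goes at most 41.7 mm and 7.16 degrees, less where a joint would pass 70% of its speed; a pose out of reach is approached as far as the arm can. A call with a number of a shift or a turn outside -1 to 1 is refused whole. A call with a gripper value outside its range is refused whole. The fingers move at their own pace and stop on an object; the grip force is fixed at half the most. Time passes only in rows, so rows that repeat a pose let the fingers close. It gives the time, the measured TCP pose, the force and the opening at its end, in the units of the state.
- get_obs(): the state, without advancing time (a new reading comes with each control period).
- vision.snapshot(name): name is "side" or "top" or "wrist"; returns a dict with "image" (384x512x3 uint8, red, green, blue), "mtx" (3x3 intrinsics, pixels), "k1" (the pictures are not rectified: a ray, as slopes to the right and down, at radius r is drawn at 1 + k1 r^2 times it, then the intrinsics apply), "world_from_camera" (4x4, takes a point from camera to world coordinates); the wrist camera has in their place "T_tool_cam" (4x4, takes a point from camera to tool coordinates, whose origin is the TCP and whose axes are the tool frame's). Camera axes: x right, y down, z forward; pixel columns grow to the right and rows downward; lengths in m; the calibration is good to about 2 mm. A picture is of the moment at which its call begins: read the wrist's pose just before it. There is no depth.
- robot.close_job(): hands the job in, once; it reports no verdict.
The state is a dict: "time": time; "joint_positions": joint angles; "qvel": joint speeds; "joint_torque": joint torques, N m; "tool_pos": TCP position; "ee_rot": TCP orientation; "wrist_force": force on the tool from outside, world axes, zero at the start; "wrist_torque": the same for the moment, N m; "width": finger opening in m.
Only numpy, scipy, OpenCV 4.12 (cv2) and the standard library are available. Lean on these libraries where they do the work, as an engineer would, in place of code of your own. Each camera call takes 0.05 s, during which the arm holds its last target.

## Task

Set up the counter display: lay the platform panel into the recess of the stand and press it down until it is flush with the rim. Then take the boxed cars that are there one by one, red first, then yellow, then blue: hook each over the green loading stretch of the rail and, hooked on, slide it along to hang still, centred at the ticket of its own colour. Leave the lorry, the cleaner bottle and the locomotive where they are.

Things in the scene. Friction and masses are not known exactly. Their poses are not given: they have to be found in the camera images.
- stand: display stand, fixed: board 150 (x -70 to +80) x 600 (y) x 12 mm with the rail above it and, towards the robot, a wooden frame around a recess. Origin: on the counter under the rail's middle; z up, y along the rail (to the robot's left), x away from the robot
- rail_mid (a point): middle of the rail, on its axis, 175 mm above the counter; axes as the stand's. Round steel rail, 12 mm diameter, along y from -290 to +290 mm, on two 16 mm square posts under its very ends. Its loading stretch, coloured green, is y = +130 to +250 mm
- recess (a point): centre of the recess at rim-top height (24 mm), at stand x = -165 mm, y = 0; axes as the stand's. Recess 86 (x) x 116 (y) mm inside, frame 110 x 140 mm outside
- bed (a joint): black bed that fills the recess floor, how far it is pressed down in m: 0 = raised, top 4 mm below the rim; 0.008 = fully down, top 12 mm below the rim. Stiff: needs about 8 N to move down, carries the panel's weight without moving, and stays where it is pushed
- panel: loose grey platform panel, 80 (x) x 110 (y) x 12 mm plate with white edge lines, 160 g; along its middle an upright brick-coloured wall, 14 (x) x 70 (y) mm, from the plate up to z = 38 mm, to grip by. Origin: centre of the underside. Fits the recess with its long side along the stand's y, either way round, 3 mm play each side
- pack_red: red boxed toy car, upright, 160 g; absent in some runs. Origin: centre of underside. Box 50 (x) x 80 (y) x 60 mm high, window to +x; white hook on top (see hook_red); above it a red grip tab 14 (x) x 24 (y) mm, z 122 to 156 mm, at x = y = 0: pinch it from above, fingers closing along x, tips above z = 122. Starts with +x within 0.6 rad of straight away from the robot
- hook_red (a point): peak of the V-saddle under the red pack's crossbar: pack x = y = 0, z = 116 mm; the saddle slopes down 35 deg to x = -13 and 13. Strap 20 mm wide (y): stem x -19 to -13, z 60 to 122; crossbar x -19 to 19, z 116 to 122; lip x 13 to 19, hanging to z = 96. Open to +x (throat 36 high): bring it over the rail from the robot's side, then lower. Hanging, this point is 7 mm above the rail axis
- pack_yellow: yellow boxed toy car, upright, 160 g; absent in some runs. Origin: centre of underside. Box 50 (x) x 80 (y) x 60 mm high, window to +x; white hook on top (see hook_yellow); above it a yellow grip tab 14 (x) x 24 (y) mm, z 122 to 156 mm, at x = y = 0: pinch it from above, fingers closing along x, tips above z = 122. Starts with +x within 0.6 rad of straight away from the robot
- hook_yellow (a point): peak of the V-saddle under the yellow pack's crossbar: pack x = y = 0, z = 116 mm; the saddle slopes down 35 deg to x = -13 and 13. Strap 20 mm wide (y): stem x -19 to -13, z 60 to 122; crossbar x -19 to 19, z 116 to 122; lip x 13 to 19, hanging to z = 96. Open to +x (throat 36 high): bring it over the rail from the robot's side, then lower. Hanging, this point is 7 mm above the rail axis
- pack_blue: blue boxed toy car, upright, 160 g; absent in some runs. Origin: centre of underside. Box 50 (x) x 80 (y) x 60 mm high, window to +x; white hook on top (see hook_blue); above it a blue grip tab 14 (x) x 24 (y) mm, z 122 to 156 mm, at x = y = 0: pinch it from above, fingers closing along x, tips above z = 122. Starts with +x within 0.6 rad of straight away from the robot
- hook_blue (a point): peak of the V-saddle under the blue pack's crossbar: pack x = y = 0, z = 116 mm; the saddle slopes down 35 deg to x = -13 and 13. Strap 20 mm wide (y): stem x -19 to -13, z 60 to 122; crossbar x -19 to 19, z 116 to 122; lip x 13 to 19, hanging to z = 96. Open to +x (throat 36 high): bring it over the rail from the robot's side, then lower. Hanging, this point is 7 mm above the rail axis
- mark_red: the red mark: a red ticket 36 mm wide (y), 45 mm high on a 30 x 40 mm foot of the same colour, fixed on the stand's board 60 mm beyond the rail. Origin: centre of its underside, on the board; axes as the stand's. Along the rail from the green stretch come the blue, the yellow and, farthest, the red mark
- mark_yellow: the yellow mark: a yellow ticket 36 mm wide (y), 45 mm high on a 30 x 40 mm foot of the same colour, fixed on the stand's board 60 mm beyond the rail. Origin: centre of its underside, on the board; axes as the stand's. Along the rail from the green stretch come the blue, the yellow and, farthest, the red mark
- mark_blue: the blue mark: a blue ticket 36 mm wide (y), 45 mm high on a 30 x 40 mm foot of the same colour, fixed on the stand's board 60 mm beyond the rail. Origin: centre of its underside, on the board; axes as the stand's. Along the rail from the green stretch come the blue, the yellow and, farthest, the red mark
- lorry: bystander: toy lorry, 50 x 190 x 68 mm, long side along y; origin centre of underside
- cleaner: bystander: white cleaner bottle, 60 mm diameter, 170 mm high; origin centre of underside
- loco: bystander: green toy locomotive, 42 x 140 x 75 mm, long side along y; origin centre of underside
Not all that is in view belongs to the job. Several things look just like the pack_yellow: the one meant starts nearest to the robot's base.

How it is judged:
On the way, in this order (a step that is already met when the one before it is completed fails the run):
1. the panel lies in the recess and is pressed down flush (x of panel in the frame of recess between -0.006 and 0.006 m and y of panel in the frame of recess between -0.006 and 0.006 m and value of joint bed above 0.0065 m and z of panel in the frame of recess below -0.0095 m and angle between panel's own z axis and vertical below 0.05 rad), for 0.2 s.
2. the red pack is hooked over the green loading stretch of the rail (x of hook_red in the frame of rail_mid between -0.012 and 0.012 m and z of hook_red in the frame of rail_mid between -0.004 and 0.012 m and y of hook_red in the frame of rail_mid between 0.12 and 0.26 m), for 0.1 s.
3. the red pack, still hooked on, is at the red mark (x of hook_red in the frame of rail_mid between -0.012 and 0.012 m and z of hook_red in the frame of rail_mid between -0.004 and 0.012 m and y of hook_red in the frame of mark_red between -0.012 and 0.012 m), for 0.2 s.
4. the yellow pack is hooked over the green loading stretch of the rail (x of hook_yellow in the frame of rail_mid between -0.012 and 0.012 m and z of hook_yellow in the frame of rail_mid between -0.004 and 0.012 m and y of hook_yellow in the frame of rail_mid between 0.12 and 0.26 m), for 0.1 s.
5. the yellow pack, still hooked on, is at the yellow mark (x of hook_yellow in the frame of rail_mid between -0.012 and 0.012 m and z of hook_yellow in the frame of rail_mid between -0.004 and 0.012 m and y of hook_yellow in the frame of mark_yellow between -0.012 and 0.012 m), for 0.2 s.
6. the blue pack is hooked over the green loading stretch of the rail (x of hook_blue in the frame of rail_mid between -0.012 and 0.012 m and z of hook_blue in the frame of rail_mid between -0.004 and 0.012 m and y of hook_blue in the frame of rail_mid between 0.12 and 0.26 m), for 0.1 s.
7. the blue pack, still hooked on, is at the blue mark (x of hook_blue in the frame of rail_mid between -0.012 and 0.012 m and z of hook_blue in the frame of rail_mid between -0.004 and 0.012 m and y of hook_blue in the frame of mark_blue between -0.012 and 0.012 m), for 0.2 s.
At the end, for the whole second after the job is handed in: The panel lies level in the recess, within 6 mm of its centre, pressed down with the bed at least 6.5 mm down; every pack present hangs on the rail by its hook, upright within 0.25 rad, within 12 mm along the rail of the mark of its colour, all at rest (all of step 1 and all of step 3 and all of step 5 and all of step 7 and angle between each of pack_red, pack_yellow, pack_blue's own z axis and vertical below 0.25 rad and linear speed of each of pack_red, pack_yellow, pack_blue, panel below 0.03 m/s); the robot touches nothing.
It fails at once if the lorry is moved more than 30 mm (distance of lorry from where it was at the start of the episode above 0.03 m).
It fails at once if the cleaner bottle is moved more than 30 mm (distance of cleaner from where it was at the start of the episode above 0.03 m).
It fails at once if the locomotive is moved more than 30 mm (distance of loco from where it was at the start of the episode above 0.03 m).
Of pack_red, pack_yellow, pack_blue only 2 to 3 are there at a start; the rules pass over those that are not, and their reading is None.
At some moment in a run one of panel, pack_red, pack_yellow, pack_blue may be knocked a few centimetres aside while the robot is not near it.
It also fails if it takes over 210 s, if anything falls off the work surface, if the arm or the gripper's body presses on something with over 40 N, if the wrist force passes 120 N, or if a joint passes its speed limit or range.

## Working session

There is one attempt and no reset: what is moved stays moved. The work goes in short steps, Python scripts to look and compute and a tool call to move; the robot and the scene stay as the last step left them, time stands still between calls to the robot, and variables do not carry over. Pictures are saved under pics/ and viewed, and the job is handed in when it is done.

Besides the shell and the picture viewer there is one more tool, called as a command line: name --argument value ..., lists and objects as JSON in quotes. servo_tool: Moves the arm, as the interface text tells. Its arguments: {"type":"object","properties":{"targets":{"type":"string"}},"required":["targets"]}

```bash
ls; mkdir -p pics
cat > h.py <<'E'
import numpy as np, cv2
from bench import get_obs, vision, robot
from scipy.spatial.transform import Rotation as R
def snap(n):
    o=get_obs(); s=vision.snapshot(n)
    if n=='wrist':
        T=np.eye(4);T[:3,:3]=R.from_euler('xyz',o['ee_rot']).as_matrix();T[:3,3]=o['tool_pos']
        s['W']=T@np.array(s['T_tool_cam'])
    else: s['W']=np.array(s['world_from_camera'])
    return s
def save(s,f,crop=None,k=1):
    im=s['image'][:,:,::-1]
    if crop: u0,v0,u1,v1=crop; im=im[v0:v1,u0:u1]
    cv2.imwrite('pics/'+f,cv2.resize(im,None,fx=k,fy=k,interpolation=cv2.INTER_CUBIC))
def ray(s,u,v):
    K=np.array(s['mtx']);x=(u-K[0,2])/K[0,0];y=(v-K[1,2])/K[1,1]
    rd=np.hypot(x,y);r=rd
    for _ in range(30): r=rd/(1+s['k1']*r*r)
    f=r/rd if rd>0 else 1
    d=s['W'][:3,:3]@np.array([x*f,y*f,1]);return s['W'][:3,3],d
def atz(s,u,v,z):
    p,d=ray(s,u,v);return p+d*(z-p[2])/d[2]
def proj(s,P):
    K=np.array(s['mtx']);W=s['W'];c=W[:3,:3].T@(np.array(P)-W[:3,3]);x,y=c[0]/c[2],c[1]/c[2]
    g=1+s['k1']*(x*x+y*y);return K[0,0]*x*g+K[0,2],K[1,1]*y*g+K[1,2]
def tri(a,b):
    (p1,d1),(p2,d2)=a,b
    d1=d1/np.linalg.norm(d1);d2=d2/np.linalg.norm(d2)
    A=np.stack([d1,-d2],1);t=np.linalg.lstsq(A,p2-p1,rcond=None)[0]
    q1=p1+t[0]*d1;q2=p2+t[1]*d2;return (q1+q2)/2,np.linalg.norm(q1-q2)
E
python3 - <<'E'
from h import *
for n in ['top','side','wrist']:
    s=snap(n);save(s,n+'0.png',k=1.5);print(n,s['mtx'],s['k1'],np.round(s['W'],3))
o=get_obs();print(o)
E
```

```text
pics
top [[367.9153538    0.         249.37279252]
 [  0.         367.9153538  192.39083296]
 [  0.           0.           1.        ]] -0.05285581242162067 [[-0.026 -0.995  0.095  0.426]
 [-1.     0.027  0.008  0.084]
 [-0.01  -0.095 -0.995  1.534]
 [ 0.     0.     0.     1.   ]]
side [[495.33815292   0.         258.56409975]
 [  0.         495.33815292 189.02322498]
 [  0.           0.           1.        ]] -0.20426635248007702 [[-0.633  0.471 -0.614  1.56 ]
 [ 0.774  0.366 -0.517  0.93 ]
 [-0.018 -0.802 -0.596  1.093]
 [ 0.     0.     0.     1.   ]]
wrist [[265.84653058   0.         253.24963261]
 [  0.         265.84653058 188.24507096]
 [  0.           0.           1.        ]] -0.03810896562462267 [[ 0.367  0.902  0.228  0.136]
 [ 0.93  -0.355 -0.092  0.537]
 [-0.002  0.246 -0.969  0.384]
 [ 0.     0.     0.     1.   ]]
{'time': 0.15, 'joint_positions': array([ 1.09090417e+00,  8.77994774e-02,  1.37187041e+00, -3.30881323e-05,
        1.68361834e+00, -1.03089943e-01]), 'qvel': array([ 0.00052349, -0.00312998, -0.00364726, -0.00066926,  0.00059222,
       -0.00054814]), 'joint_torque': array([ 1.71811083e-03, -3.40640259e+01, -3.02793753e+01,  7.18584121e-02,
        3.04221106e-02, -1.18074536e-04]), 'tool_pos': array([0.20218803, 0.51103904, 0.20458389]), 'ee_rot': array([-3.14145088e+00,  1.68995635e-03,  1.19399054e+00]), 'wrist_force': array([ 0.02822927, -0.46770414,  0.62316006]), 'wrist_torque': array([ 0.00386992, -0.04501424, -0.02189961]), 'width': 0.09409758742175958}
```

View pics/top0.png

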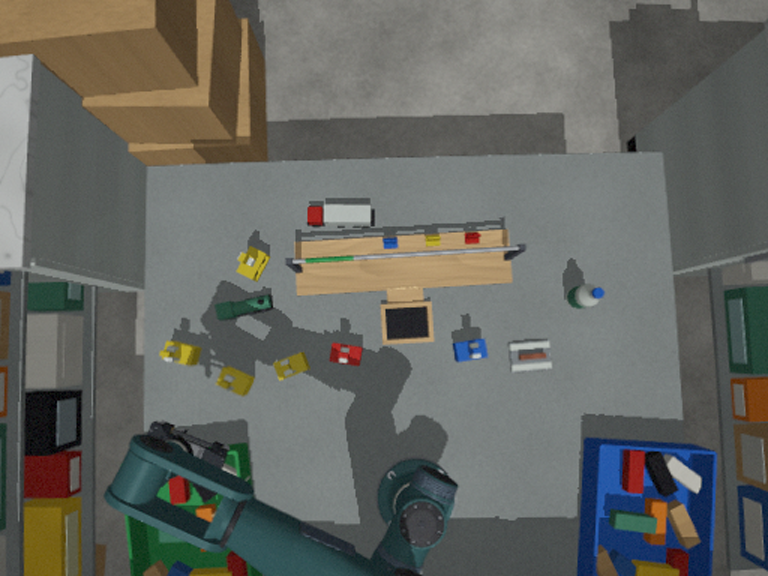

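View pics/side0.png

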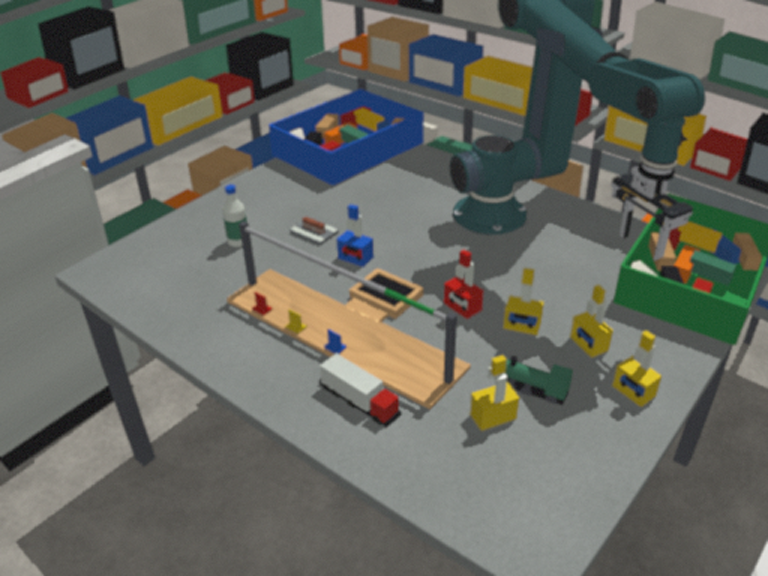

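View pics/wrist0.png

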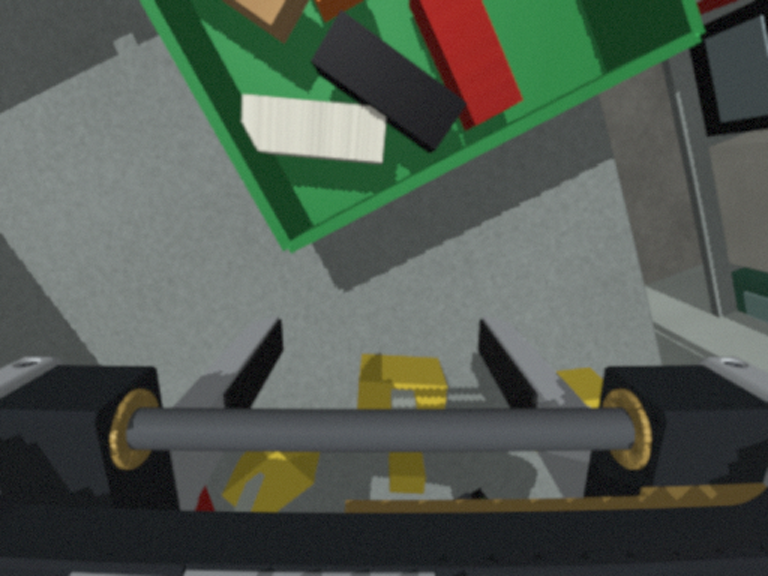

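The top view (at 1.5x) shows the red pack at (346,354), the blue at (470,348) and the panel at (530,355). The stand's recess is at (407,322). There are four yellow look-alikes, at (290,366), (235,380), (180,352) and (252,263). I'll enlarge to measure them.

Run:
```python
from h import *
s=snap('top')
save(s,'t1.png',(90,130,290,270),4);save(s,'t2.png',(240,130,420,270),4.4)
s2=snap('side');save(s2,'s1.png',(140,130,340,280),4);save(s2,'s2.png',(280,150,480,300),4)
```

```text
(no output)
```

View pics/t1.png

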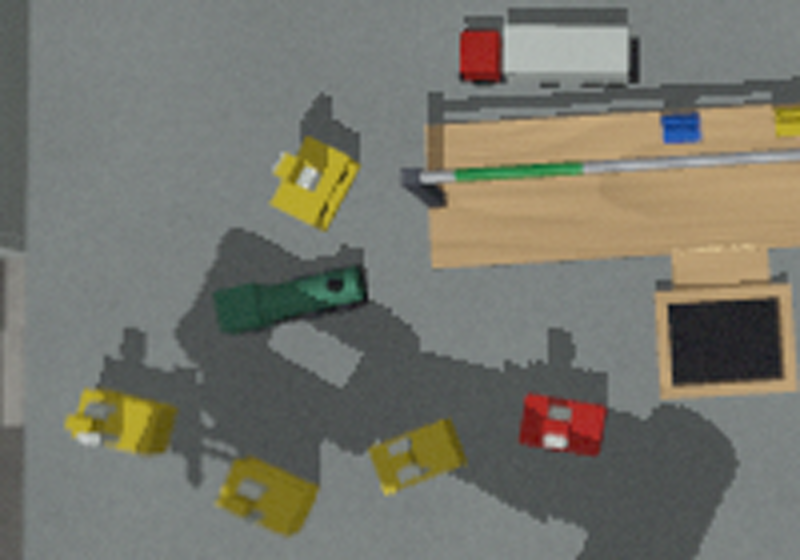

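View pics/t2.png

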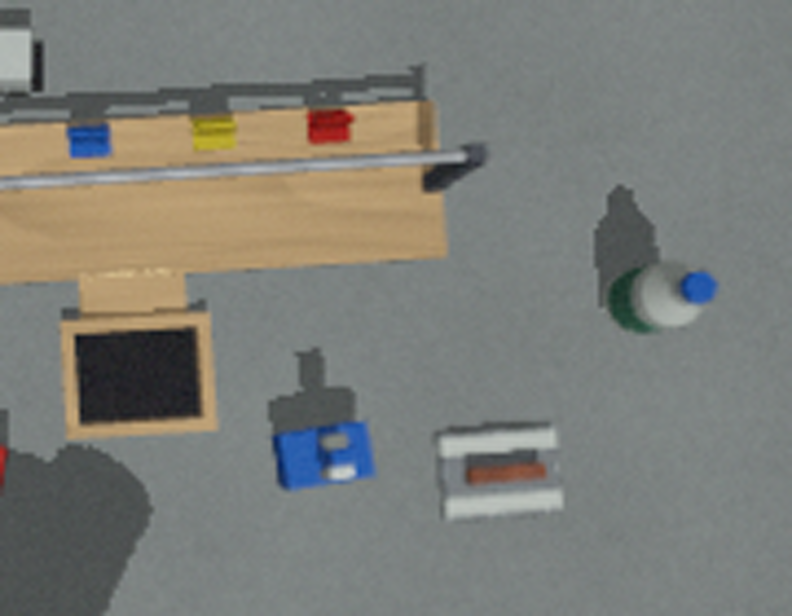

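View pics/s1.png

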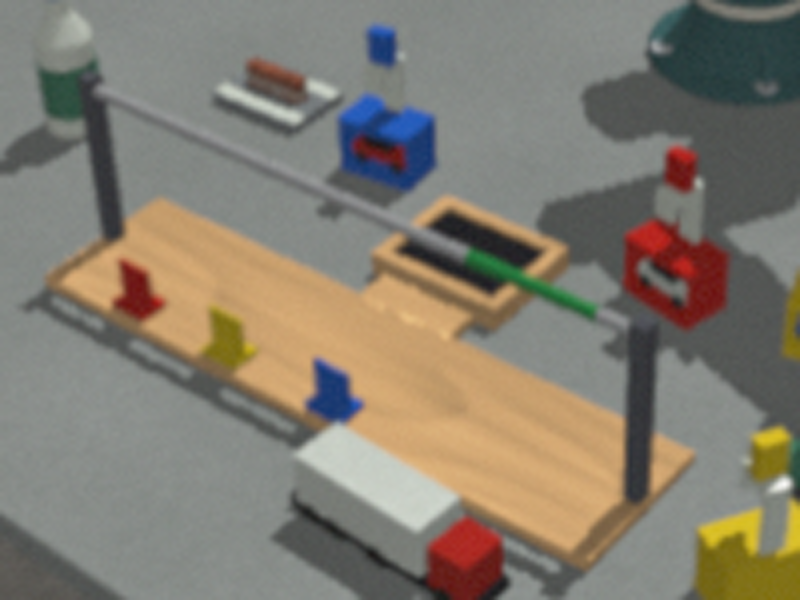

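View pics/s2.png

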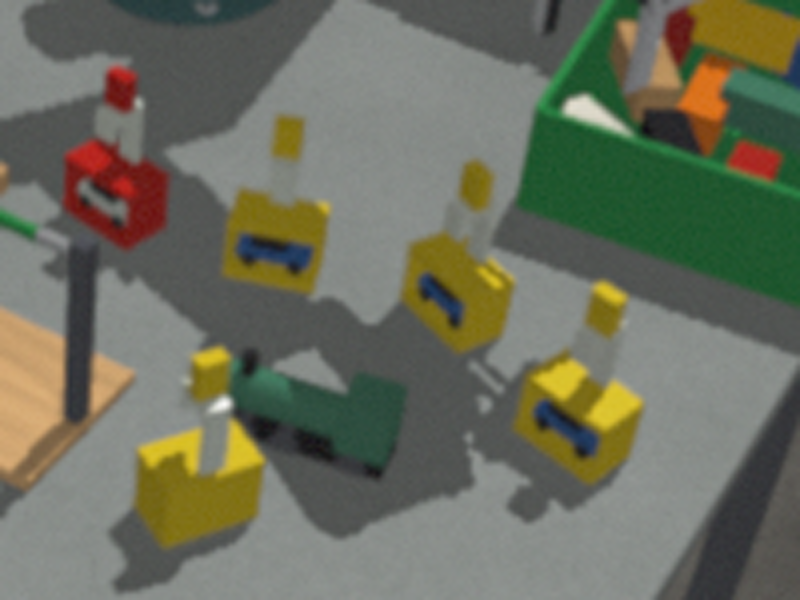

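```bash
cat > m1.py <<'E'
from h import *
s=snap('top');q=snap('side')
t1=lambda x,y:(90+x/4,130+y/4); t2=lambda x,y:(240+x/4.4,130+y/4.4)
s1=lambda x,y:(140+x/4,130+y/4); s2=lambda x,y:(280+x/4,150+y/4)
def T(n,a,b):
    p,e=tri(ray(s,*a),ray(q,*b));print(n,p.round(4),'err',round(e,4))
# tabs: top face centre
T('red tab',t1(557,436),s2(121,75))
T('railR end',t2(478,152),s1(97,85));T('railgreenL',t1(457,174),s1(597,313));T('railgreenR',t1(582,169),s1(470,256))
for n,c in dict(rec=[(62,322),(210,312),(217,430),(70,438)],recin=[(76,334),(198,326),(204,416),(81,424)]).items():
    P=np.array([atz(s,*t2(*x),.024) for x in c]);print(n,P.mean(0).round(4),(np.diff(P,axis=0)).round(3).tolist())
P=np.array([atz(s,*t2(*x),.012) for x in [(437,433),(556,426),(562,508),(446,517)]]);print('panel',P.mean(0).round(4),np.diff(P,axis=0).round(3).tolist())
P=np.array([atz(s,*t2(*x),.038) for x in [(467,468),(545,464),(546,475),(468,484)]]);print('panelwall',P.mean(0).round(4),np.diff(P,axis=0).round(3).tolist())
# pack boxes top z=.06
B={'red':[t1(*x) for x in [(532,395),(606,402),(598,455),(522,445)]],
'blue':[t2(*x) for x in [(277,433),(365,423),(374,475),(286,489)]],
'yA':[t1(*x) for x in [(371,455),(448,421),(464,462),(388,493)]],
'yB':[t1(*x) for x in [(242,457),(317,488),(297,533),(219,500)]],
'yC':[t1(*x) for x in [(110,392),(175,408),(165,455),(90,440)]],
'yD':[t1(*x) for x in [(311,137),(358,165),(327,228),(273,208)]]}
for n,c in B.items():
    P=np.array([atz(s,*x,.06) for x in c]);m=P.mean(0);d=(P[1]-P[0]+P[2]-P[3])/2;e=(P[3]-P[0]+P[2]-P[1])/2
    print(n,m.round(3),'dist',np.hypot(*m[:2]).round(3),'ydir len',np.hypot(*d[:2]).round(3),'yaw',np.arctan2(d[0],-d[1]).round(3),'x len',np.hypot(*e[:2]).round(3),np.arctan2(e[1],-e[0]).round(3))
E
python3 m1.py
```

```text
red tab [0.3858 0.1737 0.1449] err 0.0018
railR end [ 0.6472 -0.2762  0.1745] err 0.0102
railgreenL [0.6309 0.2624 0.1725] err 0.0031
railgreenR [0.6332 0.1443 0.1718] err 0.0006
rec [0.4736 0.006  0.024 ] [[0.006, -0.139, 0.0], [-0.11, -0.003, 0.0], [-0.004, 0.137, 0.0]]
recin [0.474 0.006 0.024] [[0.004, -0.114, 0.0], [-0.084, -0.003, 0.0], [-0.004, 0.114, 0.0]]
panel [ 0.3754 -0.3293  0.012 ] [[0.003, -0.113, 0.0], [-0.077, -0.002, 0.0], [-0.005, 0.109, 0.0]]
panelwall [ 0.3744 -0.3279  0.038 ] [[0.002, -0.072, 0.0], [-0.01, -0.0, 0.0], [-0.006, 0.073, 0.0]]
red [0.394 0.172 0.06 ] dist 0.43 ydir len 0.075 yaw -0.137 x len 0.052 0.196
blue [ 0.396 -0.158  0.06 ] dist 0.426 ydir len 0.081 yaw 0.106 x len 0.049 -0.126
yA [0.365 0.319 0.06 ] dist 0.485 ydir len 0.083 yaw 0.376 x len 0.043 -0.384
yB [0.332 0.469 0.06 ] dist 0.575 ydir len 0.084 yaw -0.409 x len 0.048 0.471
yC [0.405 0.605 0.06 ] dist 0.728 ydir len 0.074 yaw -0.234 x len 0.05 0.312
yD [0.642 0.418 0.06 ] dist 0.766 ydir len 0.058 yaw -0.469 x len 0.076 0.484
```

The pack meant is yellow A at top-view pixel (290,366): it's 0.485 m from the base, against 0.575, 0.728 and 0.766 for the others. The t1 crop confirms it. I'll start by moving towards the panel.

```bash
cat >> h.py <<'E'
def go(x,y,z,yaw,ox=0,oy=0):
    o=get_obs();Rm=R.from_euler('xyz',o['ee_rot']);p=np.array(o['tool_pos'])
    d=Rm.inv().apply(np.array([x,y,z])-p)/.25
    r=(Rm.inv()*R.from_euler('xyz',[np.pi,0,yaw])).as_rotvec()/np.pi
    print('from',p.round(4),o['ee_rot'].round(3),'F',o['wrist_force'].round(2),'w',round(o['width'],4),'t',round(o['time'],2));print('CMD',' '.join('%.4f'%v for v in [*d,*r]))
E
python3 -c "
from h import *
go(.37,.29,.27,.6);go(.37,.05,.27,0.03)"
```

```text
from [0.2023 0.5113 0.2052] [-3.142  0.     1.194] F [-0.57  0.02 -0.66] w 0.0939 t 0.35
CMD -0.5766 0.9494 -0.2588 0.0000 0.0001 0.1891
from [0.2023 0.5113 0.2052] [-3.142  0.     1.194] F [-0.57  0.02 -0.66] w 0.0939 t 0.35
CMD -1.4693 1.3026 -0.2585 0.0001 0.0001 0.3705
```

servo_tool --targets "1 -0.57 0.94 -0.26 0 0 0.19;1 -0.57 0.94 -0.26 0 0 0.19;1 -0.57 0.94 -0.26 0 0 0.19;1 -0.57 0.94 -0.26 0 0 0.19;1 -0.57 0.94 -0.26 0 0 0.19;1 -0.57 0.94 -0.26 0 0 0.19;1 -0.57 0.94 -0.26 0 0 0.19;1 -0.57 0.94 -0.26 0 0 0.19;1 -0.57 0.94 -0.26 0 0 0.19"

```text
time: 1.1
tool_pos: [0.3694, 0.2916, 0.2711]
ee_rot: [-3.141, -0.001, 0.593]
wrist_force: [-0.6, -0.3, -0.2]
width: 0.0943
```

```bash
python3 -c "
from h import *
go(.37,.05,.27,0.03)"
```

```text
from [0.3694 0.2916 0.2711] [-3.141e+00 -1.000e-03  5.930e-01] F [-0.64 -0.27 -0.25] w 0.0943 t 1.1
CMD -0.5383 0.8024 0.0031 -0.0003 -0.0004 0.1794
```

servo_tool --targets "1 -0.54 0.80 0 0 0 0.18;1 -0.54 0.80 0 0 0 0.18;1 -0.54 0.80 0 0 0 0.18;1 -0.54 0.80 0 0 0 0.18;1 -0.54 0.80 0 0 0 0.18;1 -0.54 0.80 0 0 0 0.18;1 -0.54 0.80 0 0 0 0.18"

```text
time: 1.68
tool_pos: [0.3689, 0.0477, 0.27]
ee_rot: [3.14, 0.0, 0.025]
wrist_force: [-0.0, 0.2, -0.1]
width: 0.0943
```

```bash
python3 -c "
from h import *
go(.375,-.21,.25,0.03)
s=snap('wrist');save(s,'w1.png',k=1.5)"
```

```text
from [0.3689 0.0477 0.27  ] [3.14  0.    0.025] F [-0.04  0.15 -0.12] w 0.0943 t 1.68
CMD -0.0015 1.0311 0.0822 0.0006 0.0001 -0.0015
```

View pics/w1.png

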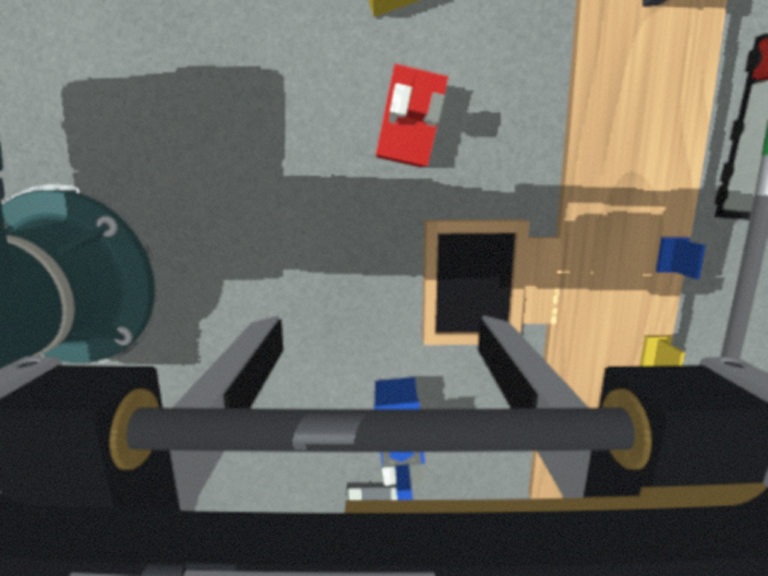

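```bash
python3 -c "
from h import *
s=snap('wrist');save(s,'w1c.png',(260,130,380,240),6)"
```

```text
(no output)
```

View pics/w1c.png

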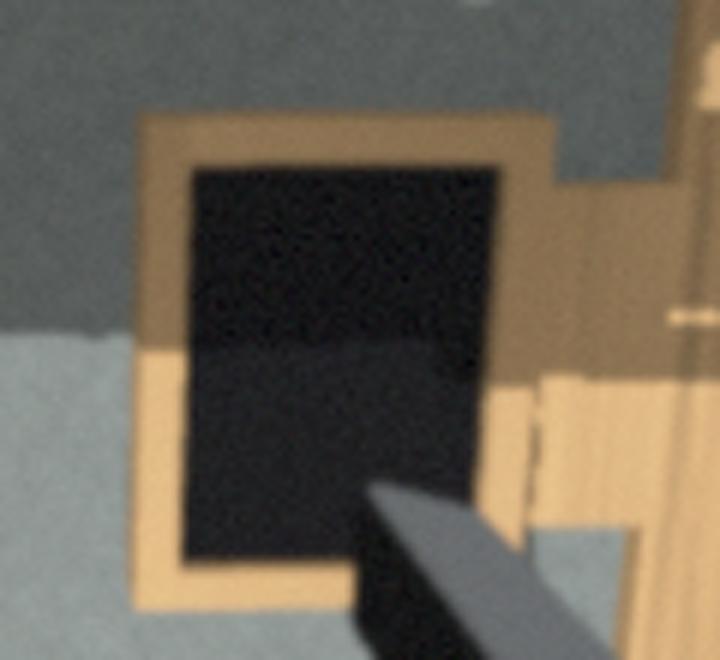

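```bash
python3 -c "
from h import *
s=snap('wrist')
for c in ([(192,168),(500,168),(471,560),(184,562)],[(142,115),(556,115),(523,606),(132,610)]):
    P=np.array([atz(s,260+x/6,130+y/6,.024) for x,y in c]);print(P.mean(0).round(4),np.diff(P,axis=0).round(4).tolist())
"
```

```text
[0.4749 0.0117 0.024 ] [[0.0829, 0.0028, 0.0], [0.0046, -0.1123, 0.0], [-0.0822, -0.003, 0.0]]
[0.4754 0.0116 0.024 ] [[0.1106, 0.0038, 0.0], [0.0078, -0.1407, 0.0], [-0.1129, -0.0045, 0.0]]
```

servo_tool --targets "1 0 1 0.08 0 0 0;1 0 1 0.08 0 0 0;1 0 1 0.08 0 0 0;1 0 1 0.08 0 0 0;1 0 1 0.08 0 0 0;1 0 1 0.08 0 0 0;1 0 1 0.08 0 0 0;1 0 1 0.08 0 0 0"

```text
time: 2.5
tool_pos: [0.3779, -0.1982, 0.2492]
ee_rot: [-3.139, 0.002, 0.032]
wrist_force: [0.3, -0.1, -0.1]
width: 0.0936
```

```bash
python3 -c "
from h import *
go(.375,-.328,.15,0.03)
s=snap('wrist');save(s,'w2.png',k=1.5)"
```

```text
from [ 0.3779 -0.1982  0.2492] [-3.139e+00  2.000e-03  3.200e-02] F [ 0.3  -0.07 -0.05] w 0.0936 t 2.5
CMD -0.0271 0.5198 0.3955 -0.0009 0.0006 0.0005
```

View pics/w2.png

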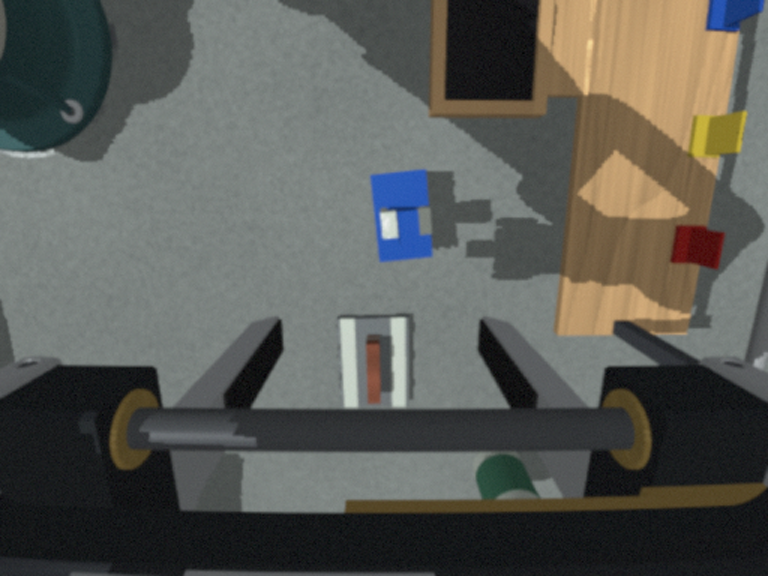

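```bash
python3 -c "
from h import *
s=snap('wrist');save(s,'w2a.png',(210,200,290,280),8);save(s,'w2b.png',(270,0,512,240),3.3);
o=get_obs();print(o['tool_pos'],o['qvel'].round(4))
for p in [(.3744,-.3279,.038),(.3754,-.3293,.012)]:print(proj(s,p))
"
```

```text
[ 0.37805876 -0.1966656   0.25027341] [ 0.0142 -0.0212  0.002  -0.0054 -0.0007 -0.0053]
(np.float64(248.2022691630781), np.float64(249.6618149611734))
(np.float64(249.05936681835288), np.float64(243.33490849485906))
```

View pics/w2a.png

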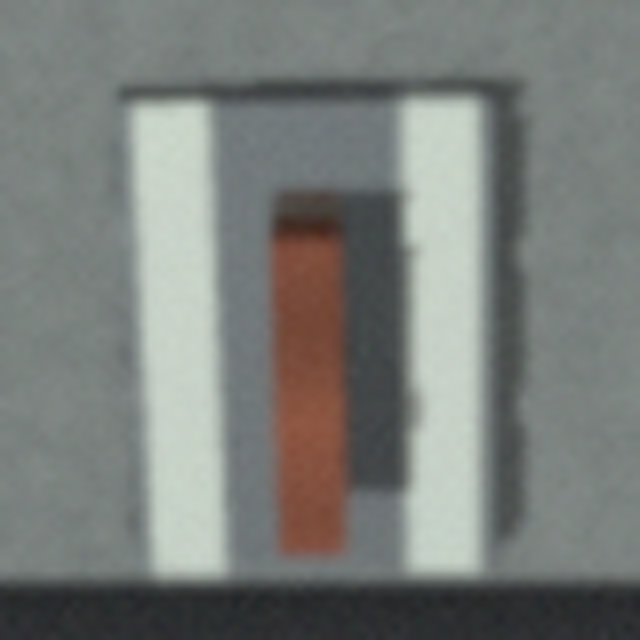

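View pics/w2b.png

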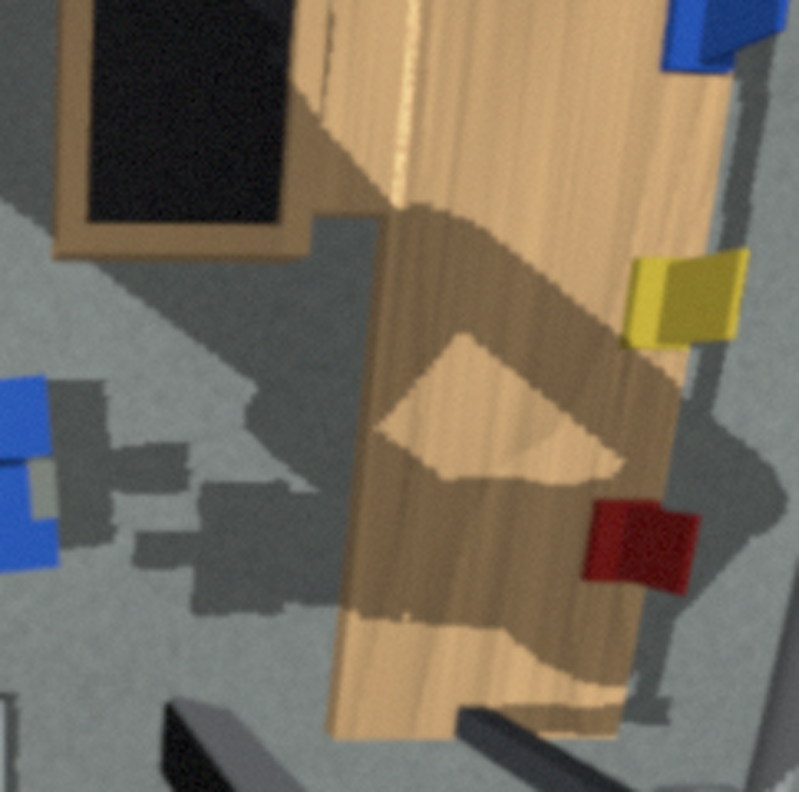

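```bash
cat > m2.py <<'E'
from h import *
s=snap('wrist');o=get_obs();print(o['tool_pos'])
a=lambda x,y,z:atz(s,210+x/8,200+y/8,z)
P=np.array([a(273,234,.038),a(345,234,.038),a(346,552,.038),a(281,552,.038)]);print('wall',P.mean(0).round(4),np.diff(P,axis=0).round(4).tolist())
P=np.array([a(130,100,.012),a(483,93,.012)]);print('plate top L,R',P.round(4).tolist())
P=np.array([a(130,100,.012),a(152,578,.012),a(483,93,.012),a(483,576,.012)]);print('edges',P.round(4).tolist())
b=lambda x,y,z:atz(s,270+x/3.3,y/3.3,z).round(4)
print('rec inner BL BR',b(89,222,.024),b(281,222,.024),'outer',b(55,258,.024),b(309,258,.024))
print('board near right corner',b(328,738,.012),'far',b(615,740,.012),'board-edge',b(385,220,.012))
print('yel foot front',b(634,258,.014),b(623,345,.014)); print('red foot front',b(597,503,.014),b(584,580,.014))
print('blue foot front lower',b(663,70,.014))
E
python3 m2.py
```

```text
[ 0.37805213 -0.19650297  0.25059841]
wall [ 0.376  -0.3277  0.038 ] [[0.0142, 0.0005, 0.0], [0.0027, -0.0706, 0.0], [-0.0134, -0.0005, 0.0]]
plate top L,R [[0.3362, -0.2749, 0.012], [0.4093, -0.2707, 0.012]]
edges [[0.3362, -0.2749, 0.012], [0.3422, -0.3865, 0.012], [0.4093, -0.2707, 0.012], [0.4153, -0.3833, 0.012]]
rec inner BL BR [ 0.4352 -0.049   0.024 ] [ 0.5186 -0.0452  0.024 ] outer [ 0.4215 -0.0643  0.024 ] [ 0.5327 -0.0593  0.024 ]
board near right corner [ 0.578  -0.2864  0.012 ] far [ 0.731 -0.283  0.012] board-edge [ 0.5698 -0.0396  0.012 ]
yel foot front [ 0.6872 -0.0494  0.014 ] [ 0.6898 -0.0876  0.014 ]
red foot front [ 0.6924 -0.161   0.014 ] [ 0.6939 -0.1989  0.014 ]
blue foot front lower [0.6854 0.0293 0.014 ]
```

```bash
python3 -c "
from h import *
go(.375,-.328,.10,0.042)"
```

```text
from [ 0.3781 -0.1965  0.2506] [-3.141 -0.     0.036] F [-0.07  0.75  0.12] w 0.0942 t 2.65
CMD -0.0312 0.5257 0.6019 -0.0003 -0.0001 -0.0020
```

servo_tool --targets "1 -0.03 0.526 0.3 0 0 -0.002;1 -0.03 0.526 0.3 0 0 -0.002;1 -0.03 0.526 0.3 0 0 -0.002;1 -0.03 0.526 0.6 0 0 -0.002;1 -0.03 0.526 0.6 0 0 -0.002;1 -0.03 0.526 0.6 0 0 -0.002;1 -0.03 0.526 0.6 0 0 -0.002;1 -0.03 0.526 0.6 0 0 -0.002"

```text
time: 3.32
tool_pos: [0.3751, -0.3293, 0.102]
ee_rot: [3.141, -0.001, 0.04]
wrist_force: [0.6, -0.0, 0.8]
width: 0.094
```

```bash
python3 -c "
from h import *
go(.375,-.328,.016,0.042)
s=snap('wrist');save(s,'w3.png',k=1.5)"
```

```text
from [ 0.3751 -0.3293  0.102 ] [ 3.141e+00 -1.000e-03  4.000e-02] F [ 0.58 -0.04  0.83] w 0.094 t 3.32
CMD -0.0008 -0.0053 0.3441 0.0002 -0.0004 -0.0005
```

View pics/w3.png

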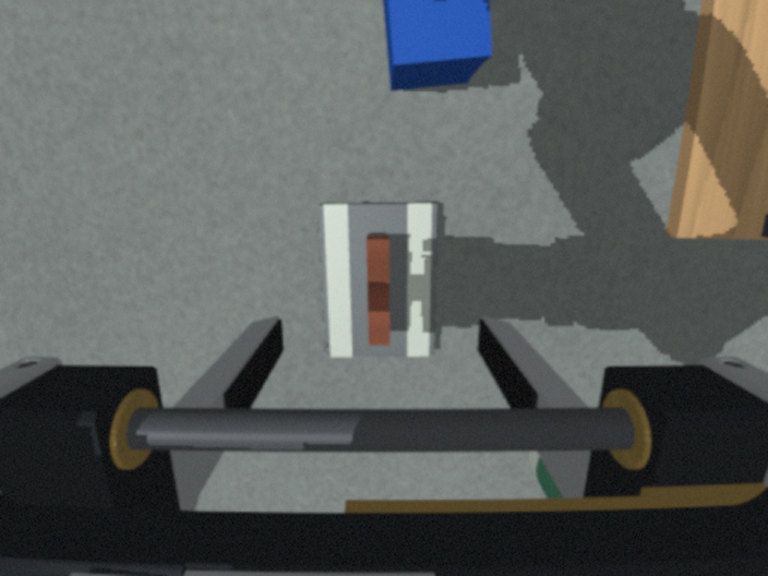

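```bash
python3 -c "
from h import *
s=snap('wrist')
for p in [(368,236),(391,236),(391,345),(369,345)]: print(atz(s,p[0]/1.5,p[1]/1.5,.038).round(4))
"
```

```text
[ 0.3673 -0.2928  0.038 ]
[ 0.3815 -0.2922  0.038 ]
[ 0.385  -0.3643  0.038 ]
[ 0.3704 -0.3649  0.038 ]
```

servo_tool --targets "1 0 -0.005 0.17 0 0 0;1 0 -0.005 0.344 0 0 0;1 0 -0.005 0.344 0 0 0;1 0 -0.005 0.344 0 0 0"

```text
time: 3.75
tool_pos: [0.3734, -0.3278, 0.0144]
ee_rot: [-3.139, 0.002, 0.039]
wrist_force: [0.6, -0.7, 0.8]
width: 0.0939
```

servo_tool --targets "0 0 0 0 0 0 0;0 0 0 0 0 0 0;0 0 0 0 0 0 0;0 0 0 0 0 0 0;0 0 0 0 0 0 0;0 0 0 0 0 0 0;0 0 0 0 0 0 0"

```text
time: 4.33
tool_pos: [0.3739, -0.3293, 0.0147]
ee_rot: [3.141, -0.0, 0.038]
wrist_force: [0.2, 0.2, -0.4]
width: 0.0508
```

```bash
python3 -c "
from h import *
go(.375,-.328,.12,0.042)"
```

```text
from [ 0.3739 -0.3293  0.0147] [ 3.141 -0.     0.038] F [ 0.15  0.16 -0.43] w 0.0508 t 4.33
CMD 0.0048 -0.0048 -0.4210 0.0001 -0.0001 -0.0013
```

Still closing; wait more.

servo_tool --targets "0 0 0 0 0 0 0;0 0 0 0 0 0 0;0 0 0 0 0 0 0;0 0 0 0 0 0 0;0 0 0 0 0 0 0;0 0 0 0 0 0 0;0 0 0 0 0 0 0;0 0 0 0 0 0 0;0 0 0 0 0 0 0"

```text
time: 5.08
tool_pos: [0.3738, -0.3291, 0.0144]
ee_rot: [-3.141, -0.0, 0.038]
wrist_force: [0.1, -0.5, -0.5]
width: 0.0137
```

servo_tool --targets "0 0 0 -0.2 0 0 0;0 0 0 -0.42 0 0 0;0 0 0 -0.82 0 0 0;0 0 0 -0.82 0 0 0;0 0 0 -0.82 0 0 0;0 0 0 -0.82 0 0 0;0 0 0 -0.82 0 0 0"

```text
time: 5.67
tool_pos: [0.3747, -0.3302, 0.2224]
ee_rot: [3.137, -0.004, 0.038]
wrist_force: [-0.7, 0.0, -1.9]
width: 0.0139
```

```bash
python3 -c "
from h import *
go(.4745,-.11,.22,0.042);go(.4745,.009,.22,0.042)
s=snap('wrist');save(s,'w4.png',k=1.5)"
```

```text
from [ 0.3747 -0.3302  0.2224] [ 3.137 -0.004  0.038] F [-0.71  0.04 -1.91] w 0.0139 t 5.67
CMD 0.4321 -0.8650 0.0074 0.0015 -0.0013 -0.0013
from [ 0.3747 -0.3302  0.2224] [ 3.137 -0.004  0.038] F [-0.71  0.04 -1.91] w 0.0139 t 5.67
CMD 0.4502 -1.3407 0.0052 0.0015 -0.0013 -0.0013
```

View pics/w4.png

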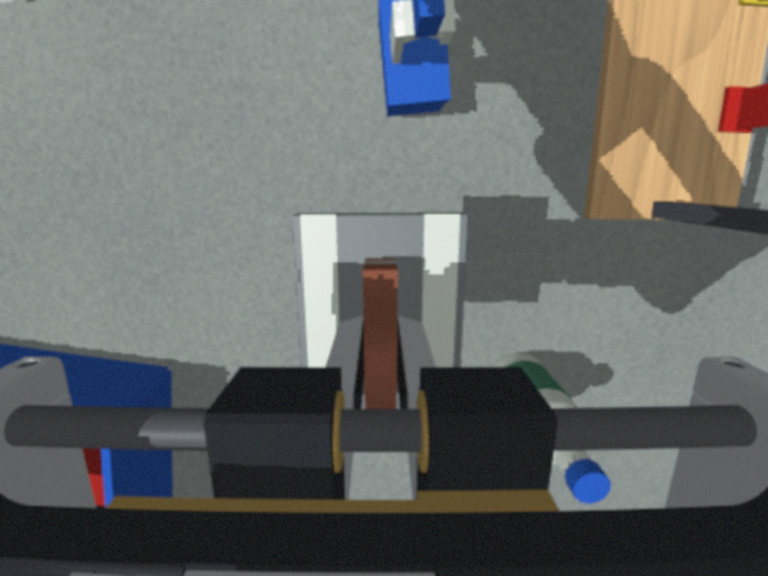

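servo_tool --targets "0 0.43 -0.865 0 0 0 0;0 0.43 -0.865 0 0 0 0;0 0.43 -0.865 0 0 0 0;0 0.43 -0.865 0 0 0 0;0 0.43 -0.865 0 0 0 0;0 0.43 -0.865 0 0 0 0;0 0.43 -0.865 0 0 0 0;0 0.43 -0.865 0 0 0 0"

```text
time: 6.38
tool_pos: [0.4721, -0.1071, 0.2163]
ee_rot: [-3.14, 0.006, 0.042]
wrist_force: [-0.4, -0.8, -1.0]
width: 0.0139
```

```bash
python3 -c "
from h import *
go(.4745,.009,.1,0.042)
s=snap('wrist');save(s,'w5.png',k=1.5)"
```

```text
from [ 0.4721 -0.1071  0.2163] [-3.14   0.006  0.042] F [-0.38 -0.84 -1.04] w 0.0139 t 6.38
CMD 0.0317 -0.4628 0.4659 -0.0006 0.0018 -0.0001
```

View pics/w5.png

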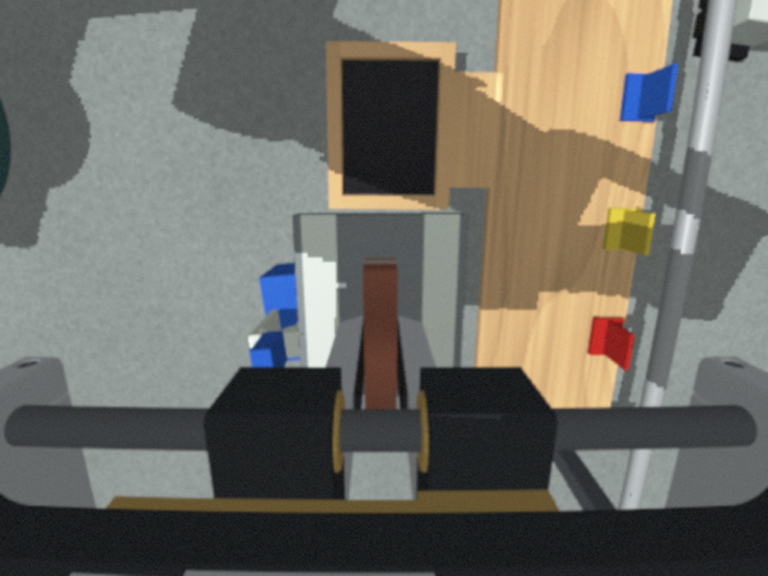

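```bash
python3 -c "
from h import *
s=snap('wrist');save(s,'w5a.png',(210,20,310,150),6);save(s,'w5b.png',(380,20,490,270),3)
o=get_obs();print(o['tool_pos'],o['qvel'].round(3))"
```

```text
[ 0.47191585 -0.10923972  0.2172803 ] [-0.026 -0.008 -0.013  0.002  0.     0.002]
```

View pics/w5a.png

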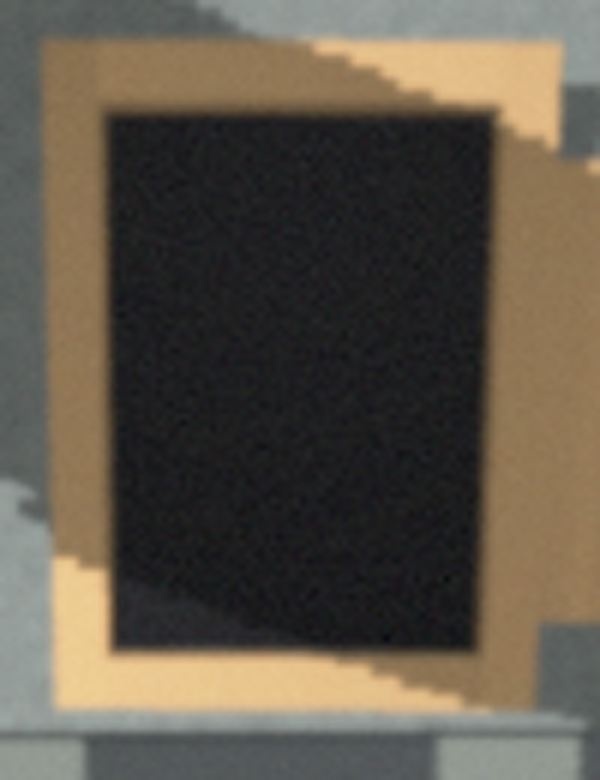

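View pics/w5b.png

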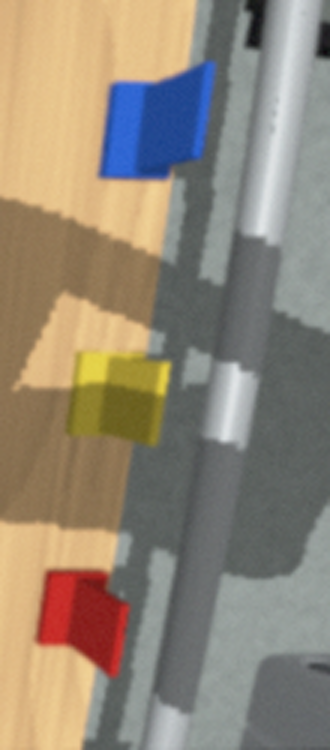

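```bash
cat > m3.py <<'E'
from h import *
s=snap('wrist');o=get_obs();print(o['tool_pos'])
for c in ([(104,108),(498,108),(478,652),(112,652)],[(42,40),(564,40),(538,709),(55,709)]):
    P=np.array([atz(s,210+x/6,20+y/6,.024) for x,y in c]);print(P.mean(0).round(4),np.diff(P,axis=0).round(4).tolist())
b=lambda x,y,z:atz(s,380+x/3,20+y/3,z).round(4)
print('blue',b(111,84,.014),b(101,178,.014));print('yel',b(78,352,.014),b(68,434,.014));print('red',b(48,571,.014),b(39,642,.014))
for c in [(275,20,310,20),(237,235,279,235),(205,440,243,440),(160,700,192,700)]:
    m=(b(c[0],c[1],.175)+b(c[2],c[3],.175))/2;print('rail',m)
E
python3 m3.py
```

```text
[ 0.47201978 -0.10975858  0.21780321]
[0.4753 0.0084 0.024 ] [[0.084, 0.0032, 0.0], [0.0035, -0.114, 0.0], [-0.0836, -0.0033, 0.0]]
[0.4757 0.0087 0.024 ] [[0.1104, 0.0043, 0.0], [0.0051, -0.1402, 0.0], [-0.1113, -0.0044, 0.0]]
blue [0.6838 0.0665 0.014 ] [0.6857 0.0267 0.014 ]
yel [ 0.6881 -0.0518  0.014 ] [ 0.69   -0.0913  0.014 ]
red [ 0.6921 -0.1619  0.014 ] [ 0.6942 -0.2009  0.014 ]
rail [0.63975 0.04075 0.175  ]
rail [ 0.64135 -0.01275  0.175  ]
rail [ 0.64375 -0.06895  0.175  ]
rail [ 0.6473  -0.15085  0.175  ]
```

```bash
python3 -c "
from h import *
go(.475,.0075,.06,0.038)"
```

```text
from [ 0.472  -0.1098  0.2178] [-3.141e+00  3.000e-03  3.600e-02] F [ 0.61 -0.07 -1.88] w 0.0141 t 6.53
CMD 0.0310 -0.4679 0.6314 -0.0002 0.0010 -0.0005
```

servo_tool --targets "0 0.031 -0.468 0 0 0.001 -0.0005;0 0.031 -0.468 0 0 0.001 -0.0005;0 0.031 -0.468 0 0 0.001 -0.0005;0 0.031 -0.468 0 0 0.001 -0.0005;0 0.031 -0.468 0.63 0 0.001 -0.0005;0 0.031 -0.468 0.63 0 0.001 -0.0005;0 0.031 -0.468 0.63 0 0.001 -0.0005;0 0.031 -0.468 0.63 0 0.001 -0.0005;0 0.031 -0.468 0.63 0 0.001 -0.0005;0 0.031 -0.468 0.63 0 0.001 -0.0005"

```text
time: 7.37
tool_pos: [0.4745, 0.0069, 0.0603]
ee_rot: [-3.141, 0.002, 0.037]
wrist_force: [1.3, -0.0, -0.3]
width: 0.0138
```

```bash
python3 -c "
from h import *
go(.475,.0075,.04,0.038)
s=snap('wrist');save(s,'w6.png',k=1.5);save(snap('top'),'t6.png',(230,180,320,250),8);save(snap('side'),'s6.png',(220,170,300,220),8)"
```

```text
from [0.4745 0.0069 0.0603] [-3.141e+00  2.000e-03  3.700e-02] F [ 1.28 -0.04 -0.32] w 0.0138 t 7.37
CMD 0.0022 -0.0024 0.0811 -0.0001 0.0007 -0.0003
```

View pics/w6.png

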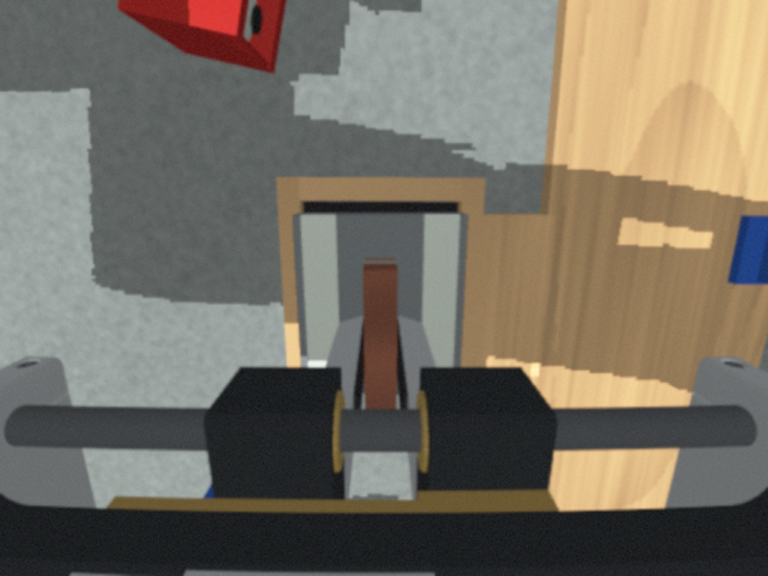

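View pics/s6.png

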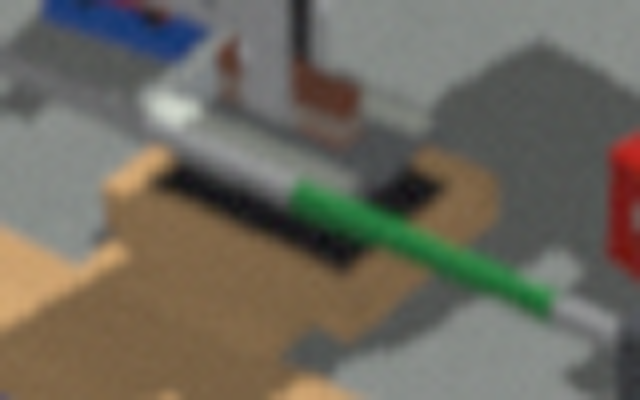

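View pics/t6.png

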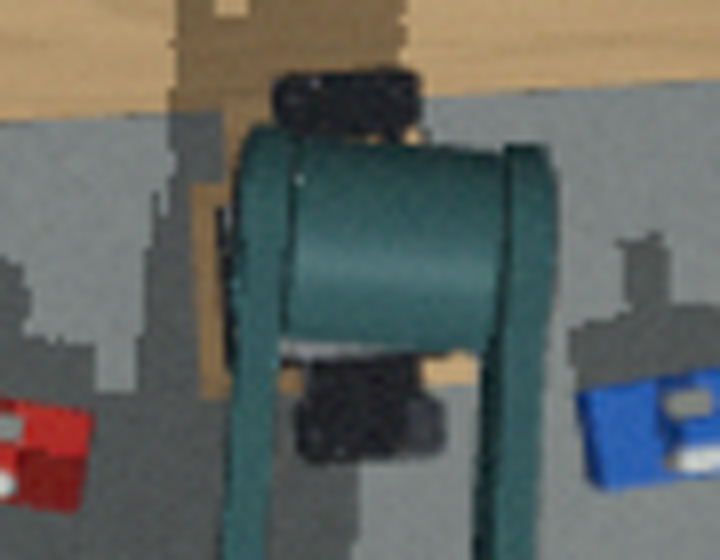

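```bash
python3 -c "
from h import *
s=snap('wrist');save(s,'w6a.png',(180,110,330,220),5.3)"
```

```text
(no output)
```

View pics/w6a.png

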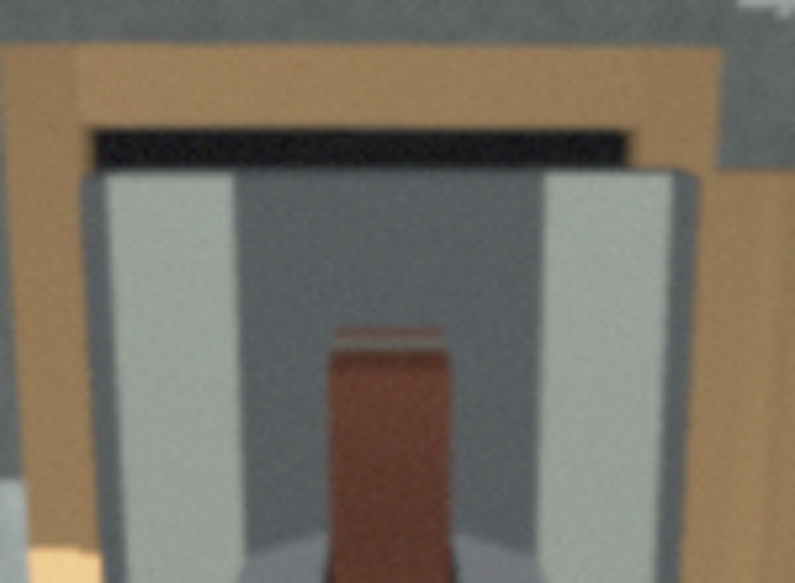

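```bash
python3 -c "
from h import *
s=snap('wrist');a=lambda x,y,z:atz(s,180+x/5.3,110+y/5.3,z)
print(get_obs()['tool_pos'])
n=np.array([-np.sin(.038),np.cos(.038),0]);e=np.array([n[1],-n[0],0])
for nm,P,Q,h in [('panel',a(82,173,.0578),a(697,173,.0578),.055),('rin',a(90,127,.024),a(633,127,.024),.058),('rout',a(2,42,.024),a(722,45,.024),.07)]:
    print(nm,np.linalg.norm(P-Q).round(4),((P+Q)/2-n*h).round(4),'yaw',np.arctan2(*(Q-P)[[1,0]]).round(3))
"
```

```text
[0.47861676 0.0076553  0.06509302]
panel 0.0809 [0.4794 0.0083 0.0578] yaw 0.039
rin 0.0836 [0.4753 0.0095 0.024 ] yaw 0.039
rout 0.1096 [0.4755 0.01   0.024 ] yaw 0.035
```

```bash
python3 -c "
from h import *
for i in range(4):
  o=get_obs();print(o['tool_pos'].round(4),o['ee_rot'].round(4),o['wrist_force'].round(2),o['time'],o['joint_positions'].round(4)); vision.snapshot('wrist')"
```

```text
[0.4786 0.0077 0.0651] [ 3.1408 -0.009   0.0389] [-0.19  0.1  -1.09] 7.6167 [-1.0290e-01 -5.8000e-03  1.7510e+00  5.0000e-04  1.3874e+00 -1.4190e-01]
[0.4783 0.0078 0.0647] [ 3.1409 -0.0083  0.0392] [-0.02 -0.56 -2.22] 7.6667 [-1.0260e-01 -5.6000e-03  1.7517e+00  5.0000e-04  1.3873e+00 -1.4180e-01]
[0.4779 0.008  0.0642] [ 3.141  -0.0073  0.0394] [-0.54  0.2  -1.38] 7.7167 [-1.0230e-01 -5.4000e-03  1.7525e+00  5.0000e-04  1.3872e+00 -1.4180e-01]
[0.4775 0.0081 0.0637] [ 3.1412 -0.0063  0.0395] [ 0.06  0.48 -2.02] 7.7667 [-1.0220e-01 -5.0000e-03  1.7532e+00  5.0000e-04  1.3871e+00 -1.4180e-01]
```

servo_tool --targets "0 0 0 0 0 0 0;0 0 0 0 0 0 0;0 0 0 0 0 0 0;0 0 0 0 0 0 0;0 0 0 0 0 0 0;0 0 0 0 0 0 0;0 0 0 0 0 0 0;0 0 0 0 0 0 0"

```text
time: 8.48
tool_pos: [0.4763, 0.0083, 0.0619]
ee_rot: [-3.142, -0.003, 0.039]
wrist_force: [-0.4, -0.7, -1.2]
width: 0.0136
```

```bash
python3 -c "
from h import *
go(.4748,.0083,.035,0.038)"
```

```text
from [0.4763 0.0083 0.0619] [-3.142e+00 -3.000e-03  3.900e-02] F [-0.37 -0.65 -1.24] w 0.0136 t 8.48
CMD -0.0064 -0.0004 0.1077 -0.0000 -0.0010 0.0005
```

servo_tool --targets "0 -0.004 0 0.05 0 -0.001 0;0 -0.004 0 0.07 0 -0.001 0;0 -0.004 0 0.07 0 -0.001 0;0 -0.004 0 0.07 0 -0.001 0;0 -0.004 0 0.07 0 -0.001 0;0 -0.004 0 0.07 0 -0.001 0;0 -0.004 0 0.07 0 -0.001 0;0 -0.004 0 0.07 0 -0.001 0"

```text
time: 9.15
tool_pos: [0.4756, 0.0082, 0.0448]
ee_rot: [-3.142, -0.001, 0.039]
wrist_force: [-0.7, -1.3, -1.6]
width: 0.0138
```

```bash
python3 -c "
from h import *
go(.4748,.0083,.035,0.038)
s=snap('wrist');save(s,'w7a.png',(180,110,330,220),5.3)"
```

```text
from [0.4756 0.0082 0.0448] [-3.142e+00 -1.000e-03  3.900e-02] F [-0.66 -1.3  -1.63] w 0.0138 t 9.15
CMD -0.0034 -0.0006 0.0392 -0.0000 -0.0002 0.0005
```

View pics/w7a.png

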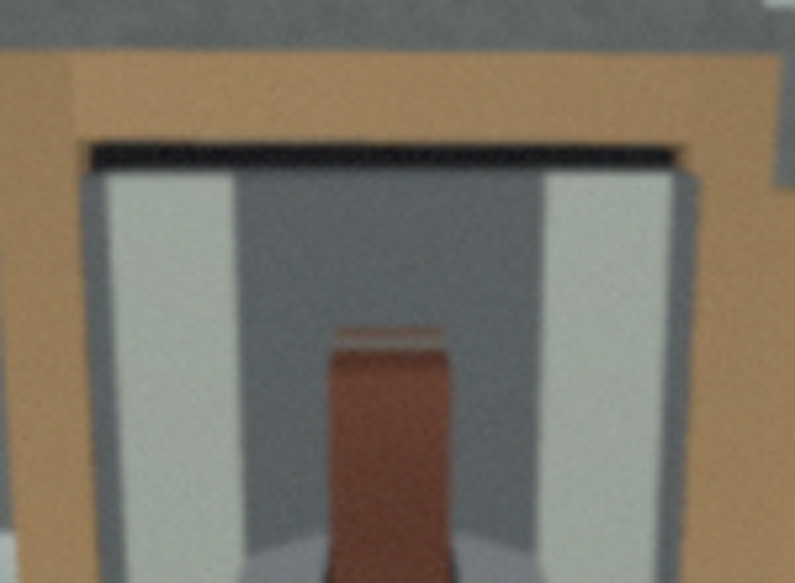

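```bash
python3 -c "
from h import *
s=snap('wrist');a=lambda x,y,z:atz(s,180+x/5.3,110+y/5.3,z)
z=get_obs()['tool_pos'][2];print(get_obs()['tool_pos'])
n=np.array([-np.sin(.038),np.cos(.038),0])
for nm,P,Q,h in [('panel',a(82,173,z-.0025),a(697,173,z-.0025),.055),('rin',a(84,143,.024),a(683,143,.024),.058)]:
    print(nm,np.linalg.norm(P-Q).round(4),((P+Q)/2-n*h).round(4),'yaw',np.arctan2(*(Q-P)[[1,0]]).round(3))
"
```

```text
[0.47558332 0.00821353 0.04474182]
panel 0.0787 [0.4759 0.0095 0.0422] yaw 0.04
rin 0.0839 [0.4751 0.0092 0.024 ] yaw 0.04
```

servo_tool --targets "0 -0.003 0.001 0.02 0 0 0;0 -0.003 0.001 0.04 0 0 0;0 -0.003 0.001 0.04 0 0 0;0 -0.003 0.001 0.04 0 0 0;0 -0.003 0.001 0.04 0 0 0"

```text
time: 9.67
tool_pos: [0.4743, 0.008, 0.0341]
ee_rot: [-3.141, 0.001, 0.039]
wrist_force: [-0.1, 0.5, -1.3]
width: 0.0137
```

servo_tool --targets "0 0 0 0.02 0 0 0;0 0 0 0.04 0 0 0;0 0 0 0.04 0 0 0;0 0 0 0.04 0 0 0;0 0 0 0.04 0 0 0"

```text
time: 10.08
tool_pos: [0.475, 0.0079, 0.0262]
ee_rot: [3.141, -0.001, 0.04]
wrist_force: [-3.5, 0.7, 8.3]
width: 0.0137
```

Force 8 N upward: the bed is moving. Press on.

servo_tool --targets "0 0 0 0.02 0 0 0;0 0 0 0.03 0 0 0;0 0 0 0.03 0 0 0;0 0 0 0.03 0 0 0;0 0 0 0.03 0 0 0"

```text
time: 10.5
tool_pos: [0.4752, 0.0077, 0.0253]
ee_rot: [3.141, -0.001, 0.04]
wrist_force: [-17.5, 0.7, 41.2]
width: 0.0138
```

```bash
python3 -c "
from h import *
s=snap('wrist');save(s,'w8a.png',(180,110,330,220),5.3);save(snap('side'),'s8.png',(220,170,300,220),8)"
```

```text
(no output)
```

View pics/w8a.png

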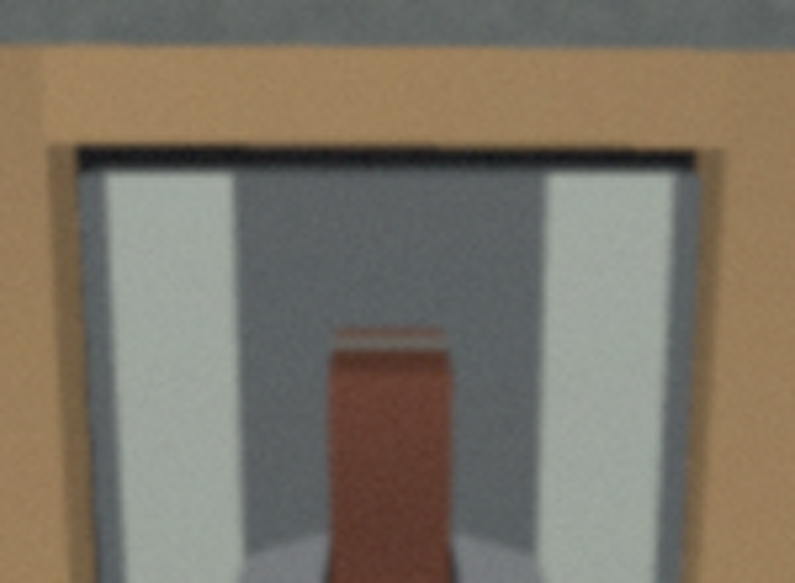

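View pics/s8.png

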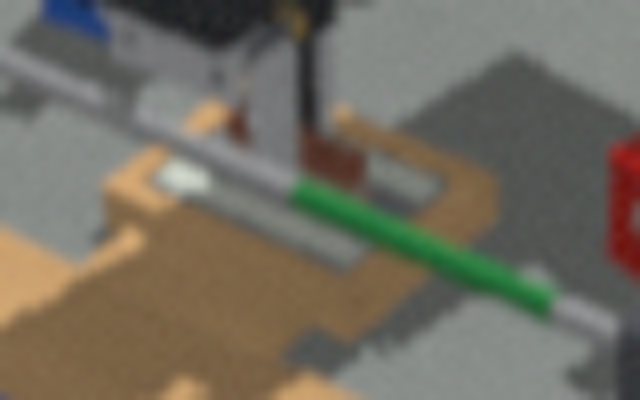

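servo_tool --targets "0 0 0 -0.03 0 0 0;0 0 0 -0.03 0 0 0;0.35 0 0 -0.03 0 0 0;0.35 0 0 -0.03 0 0 0;0.35 0 0 -0.03 0 0 0;0.35 0 0 -0.03 0 0 0;0.35 0 0 -0.03 0 0 0;0.35 0 0 -0.03 0 0 0"

```text
time: 11.27
tool_pos: [0.4747, 0.0079, 0.0242]
ee_rot: [-3.142, 0.0, 0.039]
wrist_force: [0.9, -0.7, 2.1]
width: 0.033
```

servo_tool --targets "0.35 0 0 -0.1 0 0 0;0.35 0 0 -0.3 0 0 0;0.35 0 0 -0.9 0 0 0;0.35 0 0 -0.9 0 0 0;1 0 0 -0.9 0 0 0;1 0 0 -0.9 0 0 0;1 0 0 -0.9 0 0 0;1 0 0 -0.9 0 0 0;1 0 0 -0.9 0 0 0"

```text
time: 12.02
tool_pos: [0.4739, 0.008, 0.2477]
ee_rot: [-3.141, 0.003, 0.039]
wrist_force: [1.1, 0.2, -0.4]
width: 0.0629
```

```bash
python3 -c "
from h import *
go(.39,.08,.25,-.15)
s=snap('wrist');save(s,'w9.png',k=1.5);save(snap('side'),'s9.png',(210,160,300,220),8)"
```

```text
from [0.4739 0.008  0.2477] [-3.141e+00  3.000e-03  3.900e-02] F [ 1.11  0.23 -0.44] w 0.0629 t 12.02
CMD -0.3242 -0.3011 -0.0080 -0.0001 0.0010 0.0603
```

View pics/w9.png

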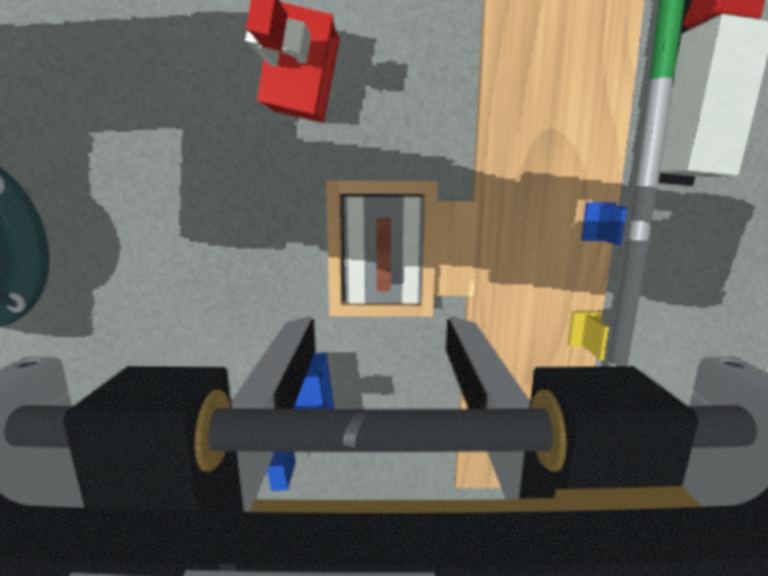

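View pics/s9.png

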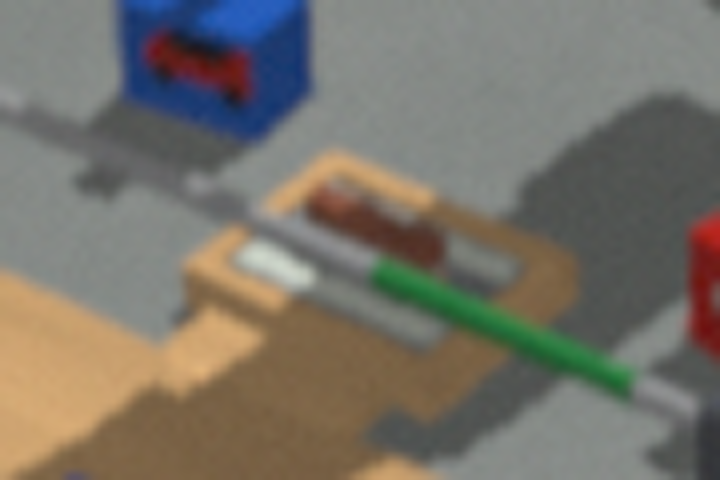

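servo_tool --targets "1 -0.33 -0.32 -0.06 0 0 0.06;1 -0.33 -0.32 -0.06 0 0 0.06;1 -0.33 -0.32 -0.06 0 0 0.06;1 -0.33 -0.32 -0.06 0 0 0.06;1 -0.33 -0.32 -0.06 0 0 0.06;1 -0.33 -0.32 -0.06 0 0 0.06;1 -0.33 -0.32 -0.06 0 0 0.06;1 -0.33 -0.32 -0.06 0 0 0.06;1 -0.33 -0.32 -0.06 0 0 0.06;1 -0.33 -0.32 -0.06 0 0 0.06"

```text
time: 12.95
tool_pos: [0.3894, 0.0841, 0.264]
ee_rot: [3.141, 0.001, -0.15]
wrist_force: [0.2, -0.3, 0.6]
width: 0.0942
```

```bash
python3 -c "
from h import *
go(.39,.17,.2,-.15)
s=snap('wrist');save(s,'w10.png',k=1.5);save(s,'w10a.png',(200,50,320,200),5);save(snap('top'),'t10.png',(90,130,290,270),4)
"
```

```text
from [0.3894 0.0841 0.264 ] [ 3.141e+00  1.000e-03 -1.500e-01] F [ 0.18 -0.29  0.61] w 0.0942 t 12.95
CMD -0.0488 -0.3402 0.2560 0.0001 0.0003 -0.0001
```

View pics/w10.png

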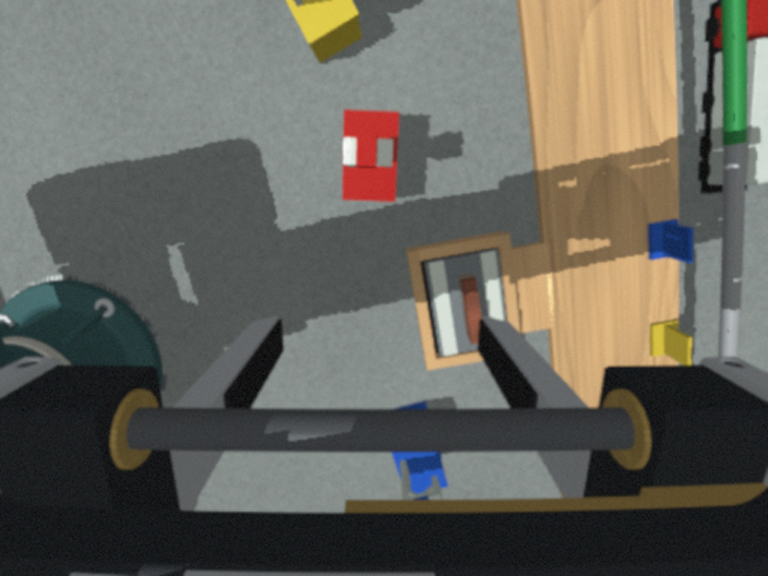

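View pics/w10a.png

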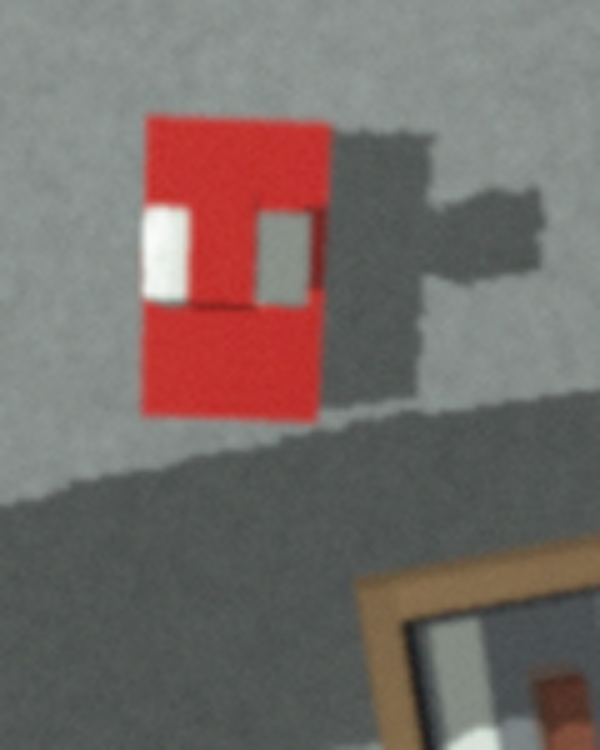

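```bash
cat > m4.py <<'E'
from h import *
s=snap('wrist');a=lambda x,y,z:atz(s,200+x/5,50+y/5,z)
print(get_obs()['tool_pos'])
P=np.array([a(148,116,.06),a(330,124,.06),a(317,421,.06),a(142,415,.06)]);print(P.mean(0).round(4),np.diff(P,axis=0).round(4).tolist())
for e in (P[1]-P[0],P[2]-P[3]):print('yawx',np.arctan2(e[1],e[0]).round(3))
for e in (P[0]-P[3],P[1]-P[2]):print('yawy',np.arctan2(-e[0],e[1]).round(3))
Q=np.array([a(142,206,.122),a(310,211,.122),a(310,305,.122),a(143,301,.122)]);print('bar',Q.mean(0).round(4),np.diff(Q,axis=0).round(4).tolist())
E
python3 m4.py
```

```text
[0.38925648 0.08435975 0.26435681]
[0.3945 0.1773 0.06  ] [[0.0483, -0.0093, 0.0], [-0.0146, -0.0779, 0.0], [-0.0488, 0.009, 0.0]]
yawx -0.191
yawx -0.183
yawy -0.19
yawy -0.185
bar [0.3942 0.1774 0.122 ] [[0.038, -0.0068, 0.0], [-0.0029, -0.0207, 0.0], [-0.0384, 0.0067, 0.0]]
```

View pics/t10.png

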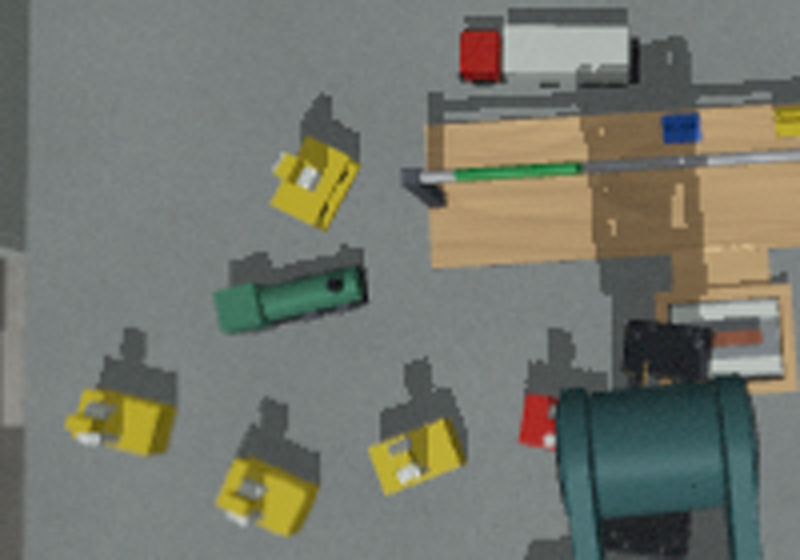

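```bash
python3 -c "
from h import *
go(.3943,.176,.19,-.187)"
```

```text
from [0.3893 0.0844 0.2644] [ 3.142  0.    -0.15 ] F [ 0.85  1.23 -0.08] w 0.0941 t 13.1
CMD -0.0346 -0.3655 0.2974 0.0000 0.0001 0.0119
```

servo_tool --targets "1 -0.035 -0.366 0.1 0 0 0.012;1 -0.035 -0.366 0.1 0 0 0.012;1 -0.035 -0.366 0.3 0 0 0.012;1 -0.035 -0.366 0.3 0 0 0.012;1 -0.035 -0.366 0.3 0 0 0.012;1 -0.035 -0.366 0.3 0 0 0.012;1 -0.035 -0.366 0.3 0 0 0.012;1 -0.035 -0.366 0.3 0 0 0.012"

```text
time: 13.77
tool_pos: [0.3952, 0.1762, 0.1916]
ee_rot: [-3.14, -0.004, -0.188]
wrist_force: [1.1, 0.6, -0.2]
width: 0.094
```

```bash
python3 -c "
from h import *
go(.3943,.176,.128,-.187)
s=snap('wrist');save(s,'w11.png',k=1.5)"
```

```text
from [0.3952 0.1762 0.1916] [-3.14  -0.004 -0.188] F [ 1.06  0.61 -0.19] w 0.094 t 13.77
CMD -0.0043 0.0020 0.2546 -0.0006 -0.0012 -0.0002
```

View pics/w11.png

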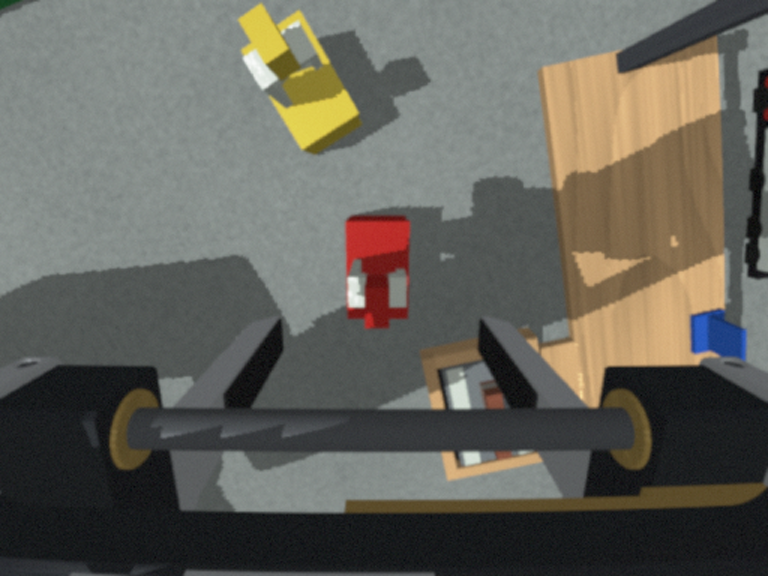

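servo_tool --targets "1 -0.004 0.001 0.13 0 0 0;1 -0.004 0.001 0.254 0 0 0;1 -0.004 0.001 0.254 0 0 0;1 -0.004 0.001 0.254 0 0 0;1 -0.004 0.001 0.254 0 0 0;1 -0.004 0.001 0.254 0 0 0"

```text
time: 14.32
tool_pos: [0.3947, 0.1767, 0.1288]
ee_rot: [-3.139, -0.004, -0.187]
wrist_force: [0.8, -0.1, 0.4]
width: 0.0941
```

servo_tool --targets "0 0 0 0 0 0 0;0 0 0 0 0 0 0;0 0 0 0 0 0 0;0 0 0 0 0 0 0;0 0 0 0 0 0 0;0 0 0 0 0 0 0;0 0 0 0 0 0 0;0 0 0 0 0 0 0;0 0 0 0 0 0 0;0 0 0 0 0 0 0;0 0 0 0 0 0 0;0 0 0 0 0 0 0"

```text
time: 15.32
tool_pos: [0.393, 0.1764, 0.126]
ee_rot: [-3.142, -0.0, -0.187]
wrist_force: [-0.1, 0.3, -0.2]
width: 0.0174
```

```bash
python3 -c "
from h import *
go(.5,.21,.27,-.05)
s=snap('wrist');save(s,'w12.png',k=1.5);save(snap('side'),'s12.png',(280,150,400,240),6)"
```

```text
from [0.393  0.1764 0.126 ] [-3.142 -0.    -0.187] F [-0.13  0.34 -0.25] w 0.0174 t 15.32
CMD 0.3958 -0.2118 -0.5761 -0.0000 -0.0000 -0.0435
```

View pics/w12.png

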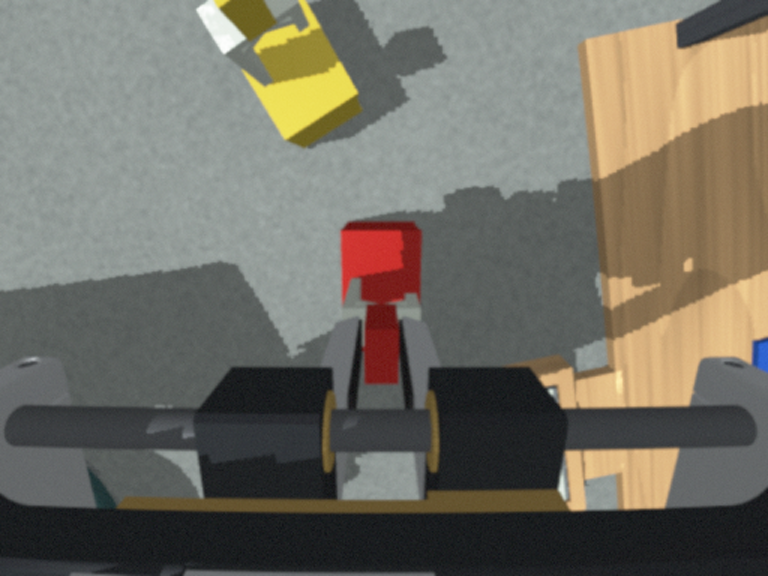

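View pics/s12.png

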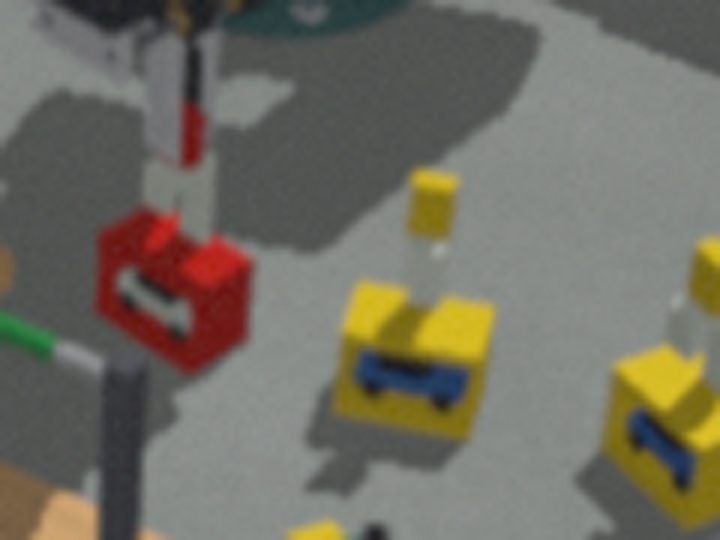

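servo_tool --targets "0 0 0 0 0 0 0;0 0 0 0 0 0 0;0 0 0 0 0 0 0;0 0 0 -0.2 0 0 0;0 0 0 -0.45 0 0 0;0 0 0 -0.45 0 0 0;0 0.396 -0.21 -0.5 0 0 -0.05;0 0.396 -0.21 -0.5 0 0 -0.05;0 0.396 -0.21 -0.5 0 0 -0.05;0 0.396 -0.21 -0.5 0 0 -0.05;0 0.396 -0.21 -0.5 0 0 -0.05;0 0.396 -0.21 -0.5 0 0 -0.05"

```text
time: 16.42
tool_pos: [0.4993, 0.2094, 0.2502]
ee_rot: [3.141, 0.002, -0.03]
wrist_force: [0.3, 0.4, 0.2]
width: 0.0135
```

```bash
python3 -c "
from h import *
go(.57,.185,.223,.038)
s=snap('wrist');save(s,'w13.png',k=1.5);save(snap('side'),'s13.png',(230,100,400,240),4.5)"
```

```text
from [0.4993 0.2094 0.2502] [ 3.141e+00  2.000e-03 -3.000e-02] F [0.27 0.44 0.24] w 0.0135 t 16.42
CMD 0.2857 0.0891 0.1082 0.0002 0.0007 -0.0215
```

View pics/w13.png

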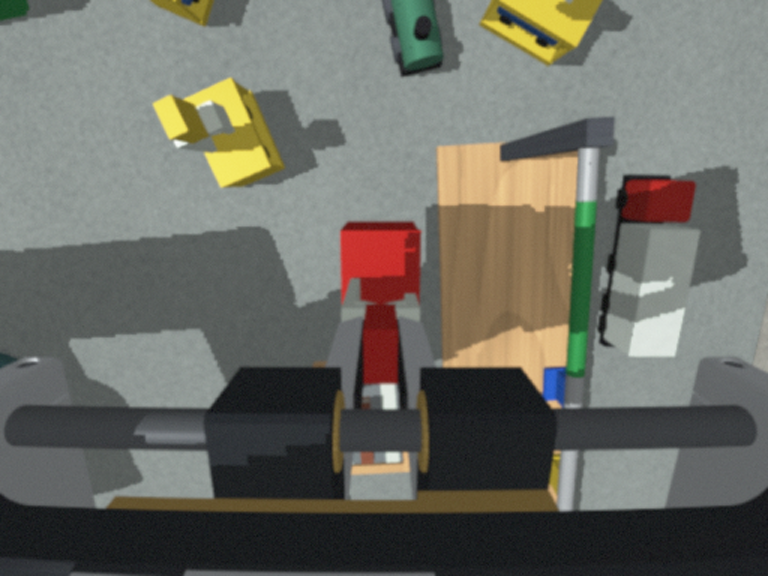

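View pics/s13.png

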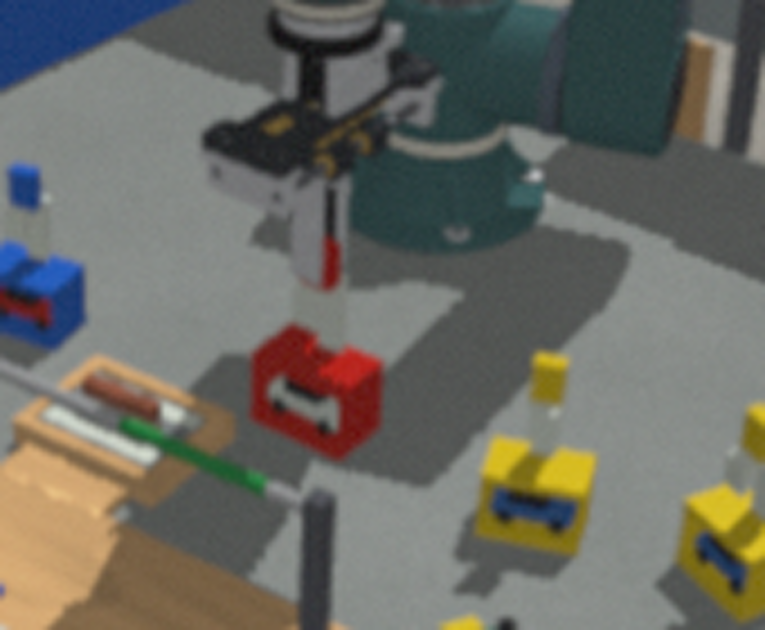

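```bash
python3 -c "
from h import *
s=snap('wrist')
for c in [(586,201),(581,290),(576,378)]: print(atz(s,c[0]/1.5,c[1]/1.5,.175).round(4))
print(get_obs()['tool_pos'])"
```

```text
[0.632  0.2646 0.175 ]
[0.6342 0.2059 0.175 ]
[0.6372 0.1407 0.175 ]
[0.49901655 0.20934723 0.25139974]
```

servo_tool --targets "0 0.24 0.09 0.108 0 0 -0.0215;0 0.24 0.09 0.108 0 0 -0.0215;0 0.24 0.09 0.108 0 0 -0.0215;0 0.24 0.09 0.108 0 0 -0.0215;0 0.24 0.09 0.108 0 0 -0.0215;0 0.24 0.09 0.108 0 0 -0.0215;0 0.24 0.09 0.108 0 0 -0.0215;0 0.24 0.09 0.108 0 0 -0.0215"

```text
time: 17.23
tool_pos: [0.5589, 0.1858, 0.2252]
ee_rot: [-3.141, -0.002, 0.039]
wrist_force: [0.1, 0.4, -1.0]
width: 0.014
```

```bash
python3 -c "
from h import *
go(.6333,.185,.223,.038)
s=snap('wrist');save(s,'w14.png',k=1.5);save(snap('side'),'s14.png',(230,100,400,240),4.5)"
```

```text
from [0.5589 0.1858 0.2252] [-3.141e+00 -2.000e-03  3.900e-02] F [ 0.14  0.38 -1.03] w 0.014 t 17.23
CMD 0.2974 0.0149 0.0095 -0.0002 -0.0006 0.0003
```

View pics/s14.png

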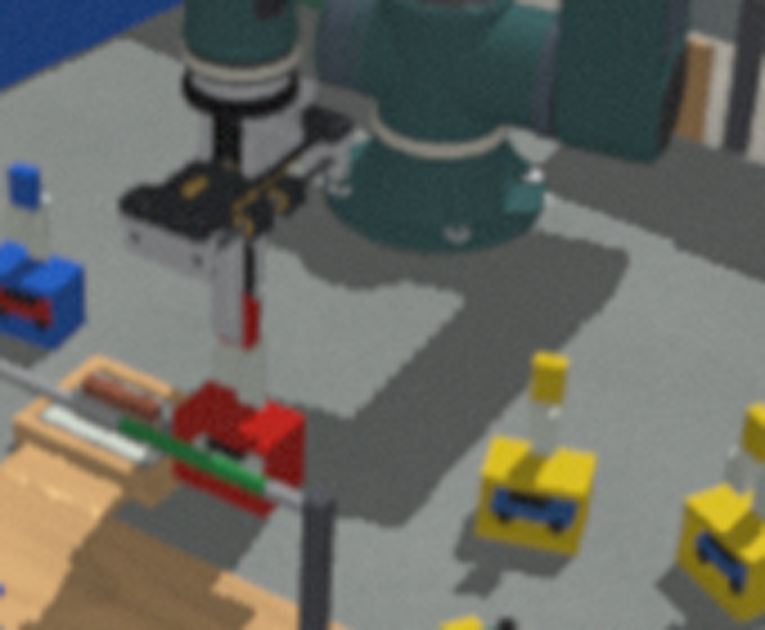

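servo_tool --targets "0 0.12 0.015 0.009 0 0 0;0 0.22 0.015 0.009 0 0 0;0 0.302 0.015 0.009 0 0 0;0 0.302 0.015 0.009 0 0 0;0 0.302 0.015 0.009 0 0 0;0 0.302 0.015 0.009 0 0 0;0 0.302 0.015 0.009 0 0 0"

```text
time: 17.92
tool_pos: [0.6341, 0.1846, 0.2224]
ee_rot: [-3.141, -0.0, 0.038]
wrist_force: [-0.6, 0.4, -1.1]
width: 0.0136
```

```bash
python3 -c "
from h import *
go(.6345,.185,.193,.038)
s=snap('wrist');save(s,'w15.png',k=1.5);save(snap('side'),'s15.png',(230,130,360,240),6)"
```

```text
from [0.6341 0.1846 0.2224] [-3.141 -0.     0.038] F [-0.58  0.4  -1.14] w 0.0136 t 17.92
CMD 0.0017 -0.0014 0.1175 -0.0001 -0.0001 0.0001
```

View pics/w15.png

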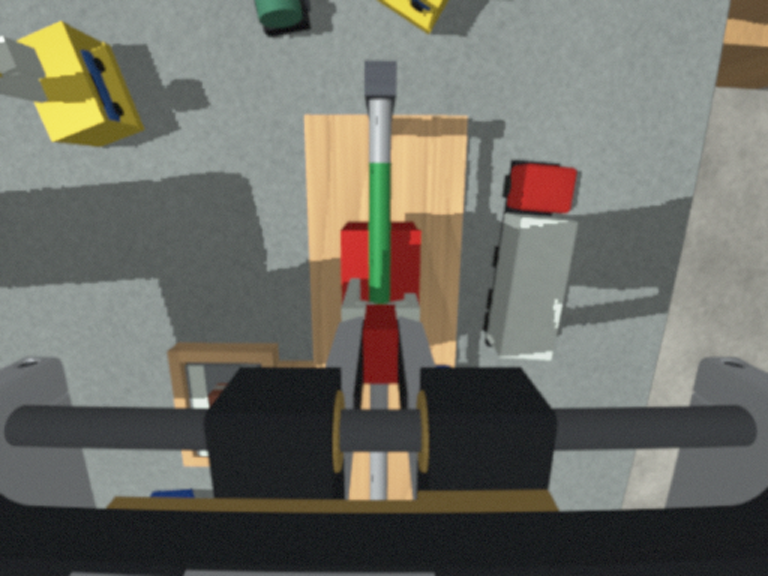

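View pics/s15.png

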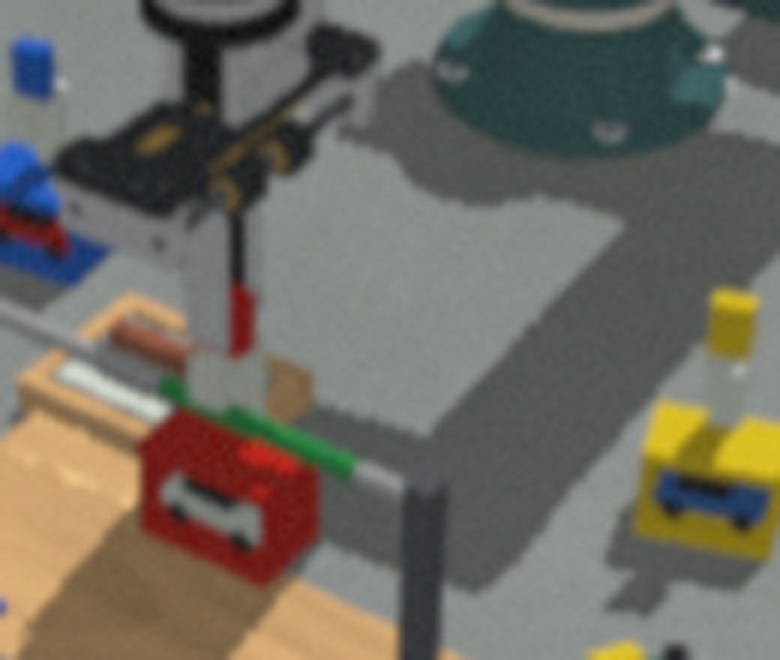

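servo_tool --targets "0 0 0 0.05 0 0 0;0 0 0 0.09 0 0 0;0 0 0 0.118 0 0 0;0 0 0 0.118 0 0 0;0 0 0 0.118 0 0 0;0 0 0 0.118 0 0 0;0 0 0 0.118 0 0 0"

```text
time: 18.6
tool_pos: [0.6339, 0.1843, 0.1921]
ee_rot: [3.141, 0.002, 0.038]
wrist_force: [-5.0, -0.5, 4.3]
width: 0.0136
```

```bash
python3 -c "
from h import *
go(.6345,.185,.192,.038)
s=snap('wrist');save(s,'w16.png',k=1.5);save(snap('side'),'s16.png',(230,130,360,240),6)"
```

```text
from [0.6339 0.1843 0.1921] [3.141e+00 2.000e-03 3.800e-02] F [-5.04 -0.47  4.26] w 0.0136 t 18.6
CMD 0.0026 -0.0026 0.0005 0.0000 0.0007 0.0000
```

View pics/s16.png

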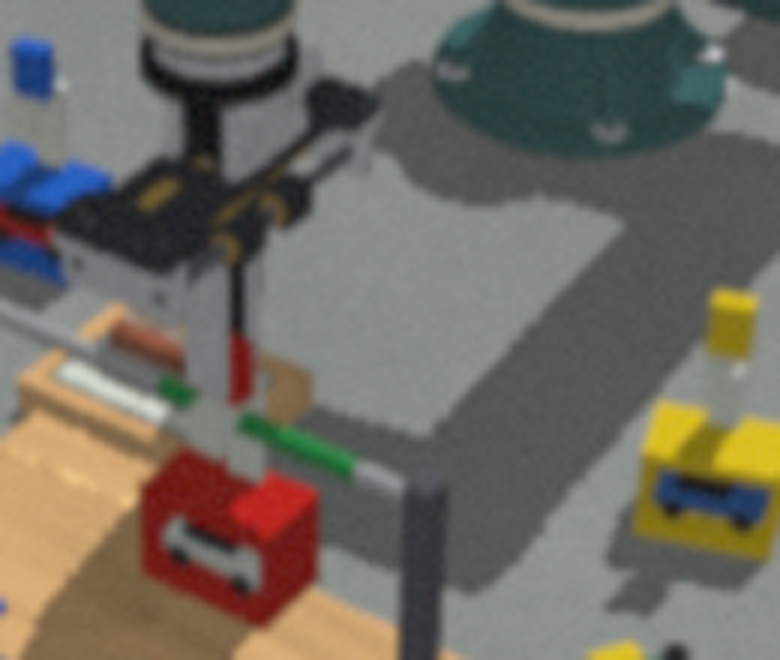

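servo_tool --targets "0 -0.008 0 -0.008 0 0 0;0 -0.008 0 -0.008 0 0 0;0 -0.008 0 -0.008 0 0 0;0 -0.008 0 -0.008 0 0 0;0 -0.008 0 -0.008 0 0 0;0 -0.008 0 -0.008 0 0 0"

```text
time: 19.2
tool_pos: [0.633, 0.1843, 0.1938]
ee_rot: [-3.142, 0.0, 0.038]
wrist_force: [0.8, 0.1, -1.2]
width: 0.0141
```

```bash
python3 -c "
from h import *
go(.6325,.185,.193,.038)
go(.6325+.009,-.055,.193,.038)"
```

```text
from [0.633  0.1843 0.1938] [-3.142  0.     0.038] F [ 0.77  0.09 -1.2 ] w 0.0141 t 19.2
CMD -0.0021 -0.0030 0.0034 -0.0000 0.0000 -0.0001
from [0.633  0.1843 0.1938] [-3.142  0.     0.038] F [ 0.77  0.09 -1.2 ] w 0.0141 t 19.2
CMD -0.0024 0.9577 0.0034 -0.0000 0.0000 -0.0001
```

servo_tool --targets "0 0 0.06 0 0 0 0;0 0 0.14 0 0 0 0;0 0 0.22 0 0 0 0;0 0 0.3 0 0 0 0;0 0 0.38 0 0 0 0;0 0 0.46 0 0 0 0;0 0 0.54 0 0 0 0;0 0 0.62 0 0 0 0;0 0 0.7 0 0 0 0;0 0 0.76 0 0 0 0;0 0 0.8 0 0 0 0;0 0 0.8 0 0 0 0"

```text
time: 20.2
tool_pos: [0.6404, -0.0182, 0.1942]
ee_rot: [3.141, -0.0, 0.035]
wrist_force: [-0.6, 0.1, -0.7]
width: 0.0138
```

```bash
python3 -c "
from h import *
go(.6475,-.1825,.193,.039)
s=snap('wrist');save(s,'w17.png',k=1.5);save(snap('side'),'s17.png',(150,100,310,230),5)"
```

```text
from [ 0.6404 -0.0182  0.1942] [ 3.141 -0.     0.035] F [-0.63  0.14 -0.7 ] w 0.0138 t 20.2
CMD 0.0053 0.6578 0.0052 0.0003 -0.0000 -0.0013
```

View pics/w17.png

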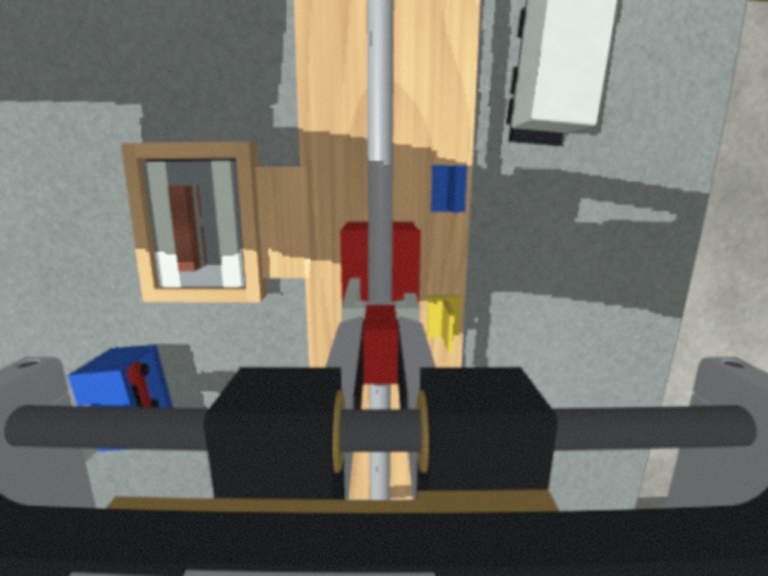

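View pics/s17.png

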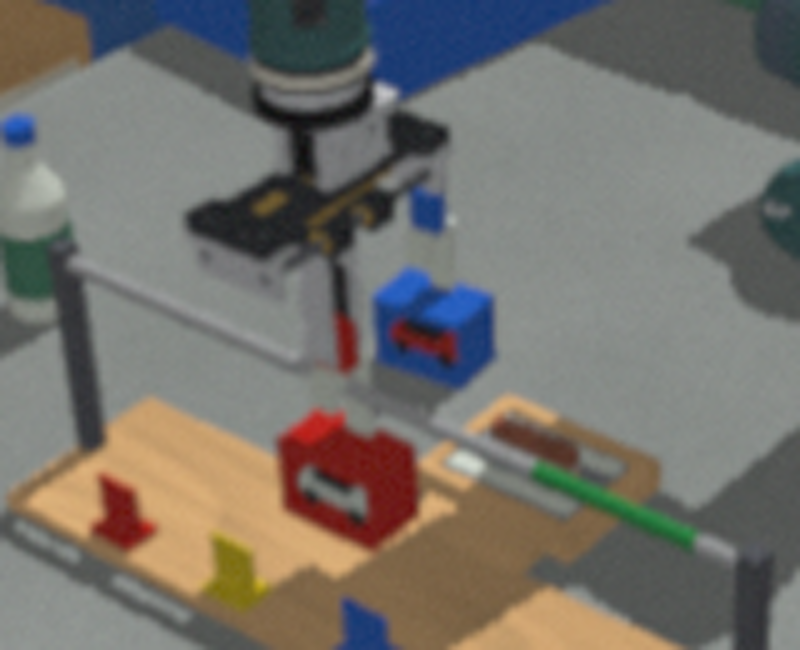

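servo_tool --targets "0 0 0.06 0 0 0 0;0 0 0.14 0 0 0 -0.001;0 0 0.22 0 0 0 -0.001;0 0.002 0.3 0 0 0 -0.001;0 0.004 0.38 0 0 0 -0.001;0 0.004 0.46 0 0 0 -0.001;0 0.004 0.54 0 0 0 -0.001;0 0.005 0.61 0 0 0 -0.001;0 0.005 0.65 0 0 0 -0.001;0 0.005 0.658 0 0 0 -0.001;0 0.005 0.658 0 0 0 -0.001;0 0.005 0.658 0 0 0 -0.001"

```text
time: 21.3
tool_pos: [0.648, -0.179, 0.1942]
ee_rot: [-3.141, -0.0, 0.042]
wrist_force: [-0.4, -0.1, -0.6]
width: 0.0138
```

```bash
python3 -c "
from h import *
go(.6475,-.1825,.193,.039)
s=snap('wrist');save(s,'w18.png',k=1.5);save(s,'w18a.png',(270,80,340,240),4.5);save(snap('side'),'s18.png',(140,100,300,230),5)"
```

```text
from [ 0.648  -0.179   0.1942] [-3.141 -0.     0.042] F [-0.38 -0.14 -0.64] w 0.0138 t 21.3
CMD -0.0027 0.0138 0.0049 -0.0003 -0.0000 0.0009
```

View pics/w18.png

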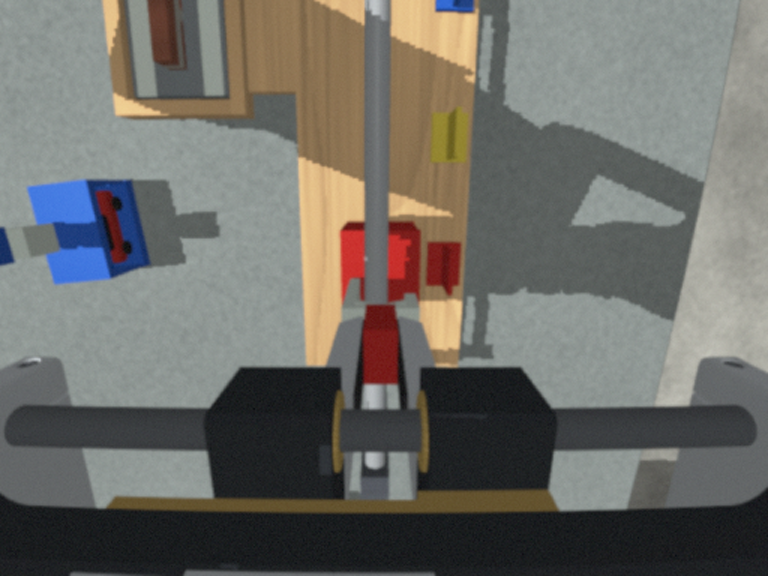

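View pics/s18.png

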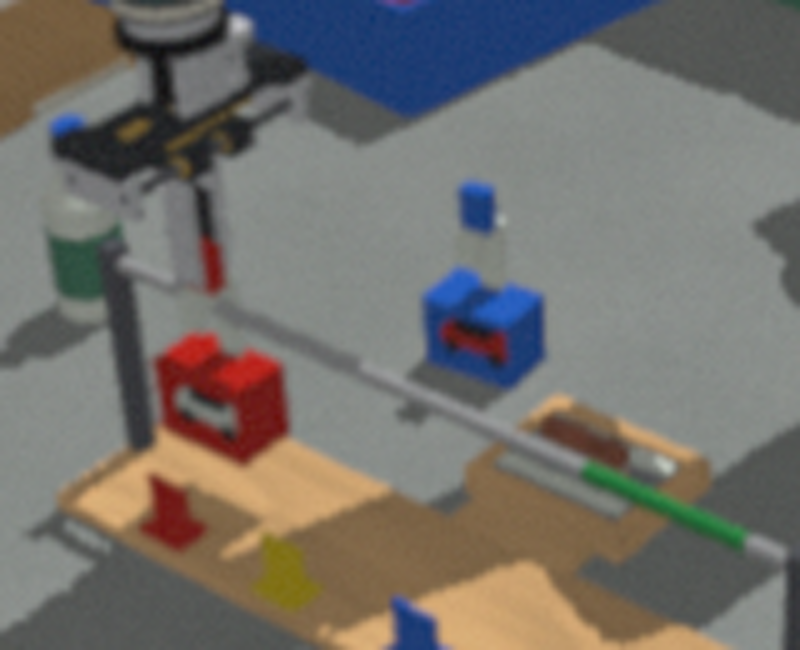

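View pics/w18a.png

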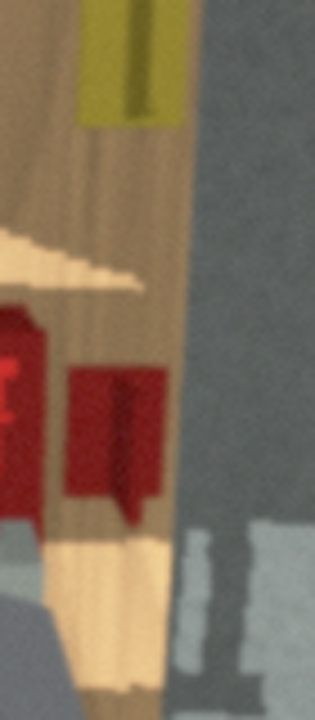

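```bash
python3 -c "
from h import *
s=snap('wrist');a=lambda x,y,z:atz(s,270+x/4.5,80+y/4.5,z).round(4)
print(get_obs()['tool_pos'],get_obs()['ee_rot'])
for z in (.013,.017): print([a(x,y,z).tolist() for x,y in [(68,367),(166,367),(162,497),(65,497)]], a(78,127,z),a(185,127,z))
a=lambda x,y,z:atz(s,x/1.5,y/1.5,z).round(4)
print('yel', a(432,112,.014),a(432,162,.014))
print('rail',a(377,200,.175),a(378,50,.175))
"
```

```text
[ 0.64808257 -0.17870919  0.19439087] [-3.14124793e+00 -2.36243896e-04  4.25549389e-02]
[[0.6911, -0.1601, 0.013], [0.7209, -0.1588, 0.013], [0.7234, -0.1996, 0.013], [0.6931, -0.2009, 0.013]] [ 0.689 -0.09   0.013] [ 0.7201 -0.0885  0.013 ]
[[0.6906, -0.1595, 0.017], [0.7201, -0.1582, 0.017], [0.7226, -0.1985, 0.017], [0.6926, -0.1998, 0.017]] [ 0.6886 -0.0902  0.017 ] [ 0.7193 -0.0887  0.017 ]
yel [ 0.6868 -0.0489  0.014 ] [ 0.6898 -0.0897  0.014 ]
rail [ 0.6443 -0.1171  0.175 ] [ 0.6419 -0.0501  0.175 ]
```

servo_tool --targets "0 -0.004 0.013 0 0 0 0;0 -0.004 0.013 0 0 0 0;0 -0.004 0.013 0 0 0 0;0 -0.004 0.013 0.004 0 0 0;0 -0.004 0.013 0.006 0 0 0;0 -0.004 0.013 0.006 0 0 0;0 -0.004 0.013 0.006 0 0 0;0 -0.004 0.013 0.006 0 0 0"

```text
time: 22.12
tool_pos: [0.6471, -0.1831, 0.193]
ee_rot: [-3.141, -0.0, 0.041]
wrist_force: [-0.4, 0.3, 1.0]
width: 0.0138
```

servo_tool --targets "0.25 0 0 0 0 0 0;0.25 0 0 0 0 0 0;0.3 0 0 0 0 0 0;0.4 0 0 0 0 0 0;0.4 0 0 0 0 0 0;0.4 0 0 0 0 0 0;0.4 0 0 -0.1 0 0 0;0.4 0 0 -0.25 0 0 0;0.4 0 0 -0.4 0 0 0;0.4 0 0 -0.4 0 0 0;0.4 0 0 -0.4 0 0 0"

```text
time: 23.03
tool_pos: [0.6482, -0.1835, 0.2971]
ee_rot: [3.139, -0.008, 0.041]
wrist_force: [0.5, -0.5, 0.0]
width: 0.0374
```

```bash
python3 -c "
from h import *
go(.36,.2,.29,.3)
s=snap('wrist');save(s,'w19.png',k=1.5);save(snap('side'),'s19.png',(140,100,300,230),5);t=snap('top');save(t,'t19.png',(90,130,410,270),2.5)"
```

```text
from [ 0.6482 -0.1835  0.2971] [ 3.139 -0.008  0.041] F [ 0.55 -0.46  0.05] w 0.0374 t 23.03
CMD -1.0889 -1.5803 0.0154 0.0013 -0.0023 -0.0824
```

View pics/w19.png

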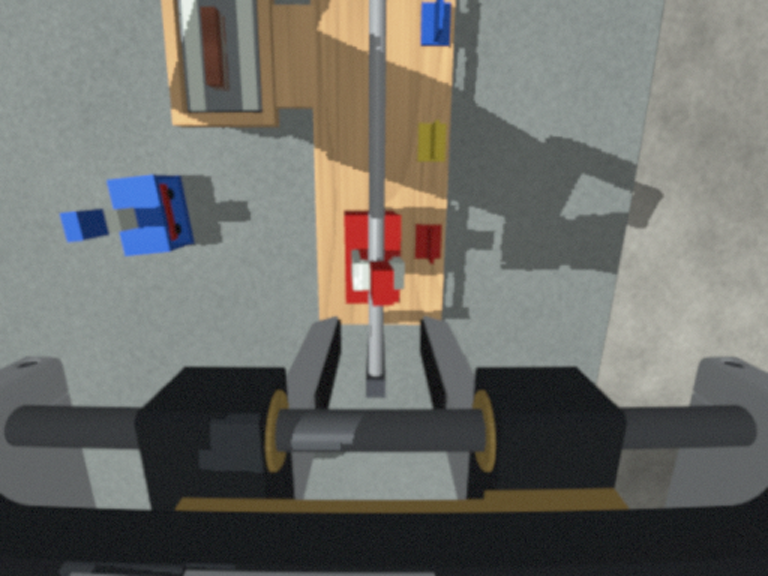

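View pics/s19.png

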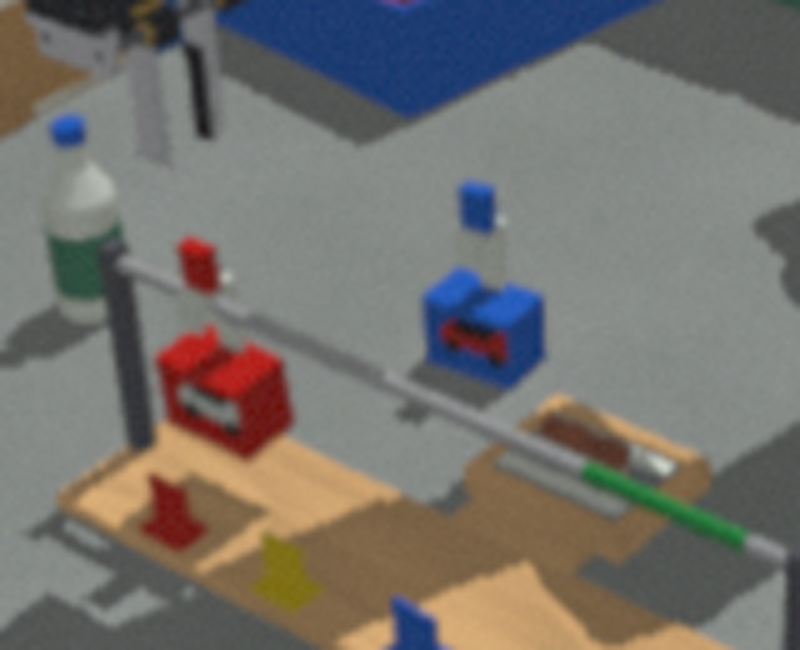

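View pics/t19.png

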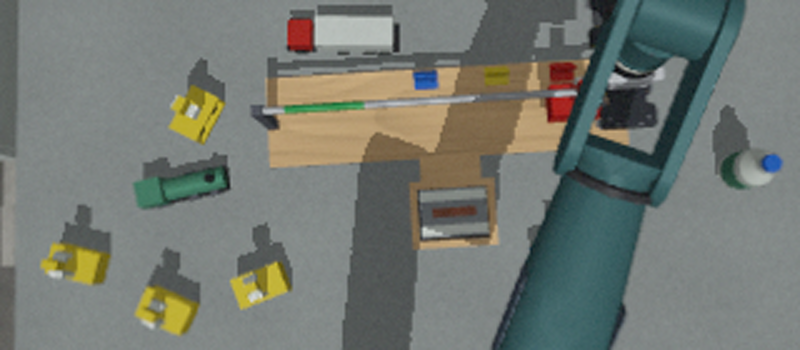

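servo_tool --targets "0.6 -0.6 -0.9 0 0 0 -0.05;0.6 -0.6 -0.9 0 0 0 -0.05;0.6 -0.6 -0.9 0 0 0 -0.05;0.6 -0.6 -0.9 0 0 0 -0.05;1 -0.6 -0.9 0 0 0 -0.05;1 -0.6 -0.9 0 0 0 -0.05;1 -0.6 -0.9 0 0 0 -0.05;1 -0.6 -0.9 0 0 0 -0.05;1 -0.6 -0.9 0 0 0 -0.05"

```text
time: 23.93
tool_pos: [0.487, 0.0361, 0.2913]
ee_rot: [-3.142, 0.002, 0.2]
wrist_force: [0.8, -0.3, -1.5]
width: 0.0863
```

```bash
python3 -c "
from h import *
go(.398,.235,.265,.38)"
```

```text
from [0.487  0.0361 0.2913] [-3.142e+00  2.000e-03  2.000e-01] F [ 0.79 -0.32 -1.48] w 0.0863 t 23.93
CMD -0.1908 -0.8506 0.1057 -0.0001 0.0006 -0.0573
```

servo_tool --targets "1 -0.19 -0.85 0.1 0 0 -0.057;1 -0.19 -0.85 0.1 0 0 -0.057;1 -0.19 -0.85 0.1 0 0 -0.057;1 -0.19 -0.85 0.1 0 0 -0.057;1 -0.19 -0.85 0.1 0 0 -0.057;1 -0.19 -0.85 0.1 0 0 -0.057;1 -0.19 -0.85 0.1 0 0 -0.057;1 -0.19 -0.85 0.1 0 0 -0.057;1 -0.19 -0.85 0.1 0 0 -0.057"

```text
time: 24.68
tool_pos: [0.4008, 0.233, 0.2672]
ee_rot: [3.141, 0.001, 0.375]
wrist_force: [0.4, 0.0, 0.5]
width: 0.0939
```

```bash
python3 -c "
from h import *
s=snap('wrist');save(s,'w20.png',k=1.5);save(s,'w20a.png',(200,50,320,200),5);print(get_obs()['tool_pos'])"
```

```text
[0.40084206 0.23287471 0.26749646]
```

View pics/w20.png

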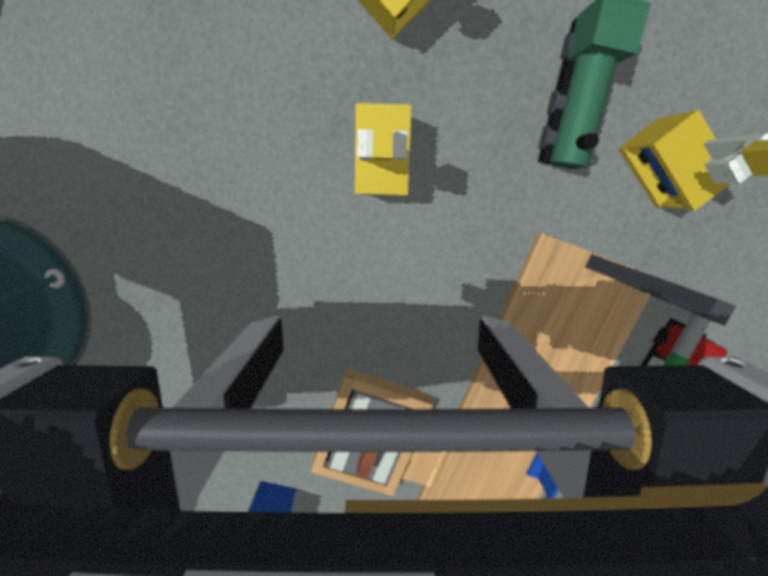

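View pics/w20a.png

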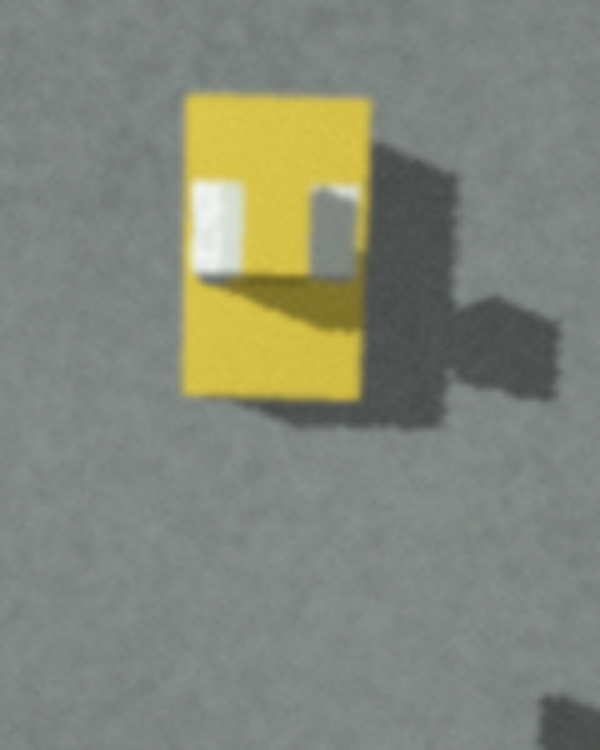

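```bash
cat > m5.py <<'E'
from h import *
import sys
def box(s,c,b,kx,ox,oy):
    a=lambda x,y,z:atz(s,ox+x/kx,oy+y/kx,z)
    P=np.array([a(*p,.06) for p in c]);e=P[1]-P[0]+P[2]-P[3];f=P[0]-P[3]+P[1]-P[2]
    print('box',P.mean(0).round(4),'len',np.linalg.norm(e).round(4)/2,np.linalg.norm(f).round(4)/2,'yaw',np.arctan2(e[1],e[0]).round(3),np.arctan2(-f[0],f[1]).round(3))
    Q=np.array([a(*p,.122) for p in b]);print('bar',Q.mean(0).round(4),(Q[1]-Q[0]).round(4))
E
python3 -c "
from m5 import *
box(snap('wrist'),[(186,94),(372,99),(361,401),(184,395)],[(192,181),(358,187),(356,279),(195,275)],5,200,50)
go(.365,.321,.19,.38)"
```

```text
box [0.3671 0.3255 0.06  ] len 0.0505 0.08045 yaw 0.346 0.354
bar [0.3667 0.3253 0.122 ] [0.0362 0.0128 0.    ]
from [0.4008 0.2329 0.2677] [3.141 0.    0.374] F [-1.02  0.11  0.09] w 0.0939 t 24.78
CMD -0.0044 -0.3804 0.3105 0.0002 0.0000 -0.0019
```

```bash
python3 -c "
from m5 import *
go(.3668,.3248,.19,.35)"
```

```text
from [0.4008 0.2329 0.2677] [3.141 0.    0.374] F [-1.02  0.11  0.09] w 0.0939 t 24.78
CMD 0.0078 -0.3919 0.3105 0.0002 0.0000 0.0076
```

servo_tool --targets "1 0.008 -0.392 0.1 0 0 0.0075;1 0.008 -0.392 0.1 0 0 0.0075;1 0.008 -0.392 0.3 0 0 0.0075;1 0.008 -0.392 0.31 0 0 0.0075;1 0.008 -0.392 0.31 0 0 0.0075;1 0.008 -0.392 0.31 0 0 0.0075;1 0.008 -0.392 0.31 0 0 0.0075;1 0.008 -0.392 0.31 0 0 0.0075"

```text
time: 25.45
tool_pos: [0.367, 0.3261, 0.1927]
ee_rot: [-3.141, -0.004, 0.352]
wrist_force: [-0.0, 0.1, 0.1]
width: 0.094
```

```bash
python3 -c "
from m5 import *
go(.3668,.3248,.127,.35);s=snap('wrist');save(s,'w21.png',(180,100,330,250),4)"
```

```text
from [0.367  0.3261 0.1927] [-3.141 -0.004  0.352] F [-0.01  0.14  0.14] w 0.094 t 25.45
CMD -0.0038 0.0048 0.2628 -0.0003 -0.0014 0.0005
```

View pics/w21.png

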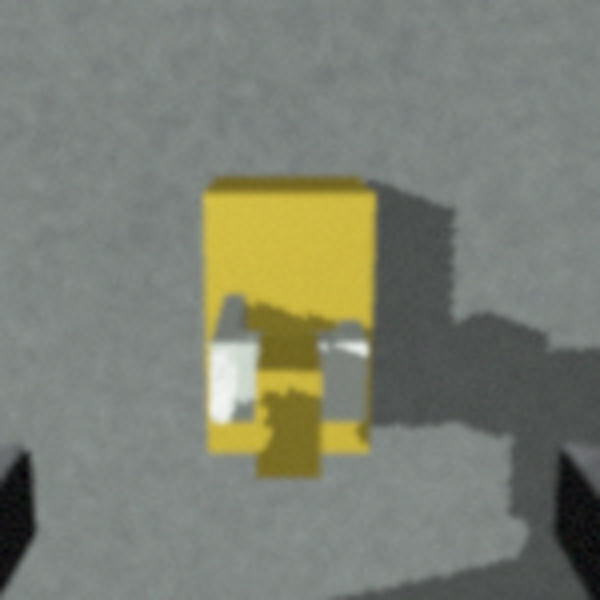

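Aligned with the tab centred between the fingers. Descend and close.

servo_tool --targets "1 -0.003 0.004 0.13 0 0 0;1 -0.003 0.004 0.256 0 0 0;1 -0.003 0.004 0.256 0 0 0;1 -0.003 0.004 0.256 0 0 0;1 -0.003 0.004 0.256 0 0 0;1 -0.003 0.004 0.256 0 0 0;1 -0.003 0.004 0.256 0 0 0"

```text
time: 26.08
tool_pos: [0.3663, 0.326, 0.1289]
ee_rot: [-3.14, -0.005, 0.354]
wrist_force: [0.6, -0.3, 0.5]
width: 0.094
```

servo_tool --targets "0 0 0 0 0 0 0;0 0 0 0 0 0 0;0 0 0 0 0 0 0;0 0 0 0 0 0 0;0 0 0 0 0 0 0;0 0 0 0 0 0 0;0 0 0 0 0 0 0;0 0 0 0 0 0 0;0 0 0 0 0 0 0;0 0 0 0 0 0 0;0 0 0 0 0 0 0;0 0 0 0 0 0 0"

```text
time: 27.08
tool_pos: [0.365, 0.3251, 0.1262]
ee_rot: [-3.142, -0.0, 0.354]
wrist_force: [0.5, -0.0, -0.1]
width: 0.0176
```

servo_tool --targets "0 0 0 0 0 0 0;0 0 0 0 0 0 0;0 0 0 0 0 0 0"

```text
time: 27.33
tool_pos: [0.365, 0.3251, 0.1262]
ee_rot: [3.142, 0.0, 0.354]
wrist_force: [0.4, 0.4, -1.0]
width: 0.0141
```

```bash
python3 -c "
from m5 import *
go(.5,.215,.25,.038);go(.55,.19,.225,.04)"
```

```text
from [0.365  0.3251 0.1262] [3.142 0.    0.354] F [ 0.42  0.41 -0.99] w 0.0141 t 27.33
CMD 0.3542 0.6002 -0.4954 0.0000 0.0000 0.1005
from [0.365  0.3251 0.1262] [3.142 0.    0.354] F [ 0.42  0.41 -0.99] w 0.0141 t 27.33
CMD 0.5072 0.7632 -0.3954 0.0000 0.0000 0.0998
```

servo_tool --targets "0 0 0 -0.2 0 0 0;0 0 0 -0.45 0 0 0;0 0 0 -0.45 0 0 0;0 0.507 0.763 -0.45 0 0 0.1;0 0.507 0.763 -0.45 0 0 0.1;0 0.507 0.763 -0.45 0 0 0.1;0 0.507 0.763 -0.45 0 0 0.1;0 0.507 0.763 -0.4 0 0 0.1;0 0.507 0.763 -0.4 0 0 0.1;0 0.507 0.763 -0.4 0 0 0.1;0 0.507 0.763 -0.4 0 0 0.1;0 0.507 0.763 -0.4 0 0 0.1"

```text
time: 28.33
tool_pos: [0.5493, 0.1906, 0.2261]
ee_rot: [-3.141, 0.001, 0.04]
wrist_force: [-0.5, 1.1, -0.9]
width: 0.0141
```

servo_tool --targets "0 0 0 0 0 0 0;0 0 0 0 0 0 0;0 0 0 0 0 0 0"

```text
time: 28.58
tool_pos: [0.5493, 0.1911, 0.227]
ee_rot: [-3.141, -0.001, 0.041]
wrist_force: [-0.4, -0.0, -1.5]
width: 0.0137
```

```bash
python3 -c "
from m5 import *
go(.6325,.19,.223,.04);s=snap('wrist');save(s,'w22.png',k=1.5)
save(snap('side'),'s22.png',(200,100,400,240),4)"
```

```text
from [0.5493 0.1911 0.227 ] [-3.141e+00 -1.000e-03  4.100e-02] F [-0.36 -0.02 -1.54] w 0.0137 t 28.58
CMD 0.3324 0.0181 0.0164 -0.0001 -0.0004 0.0004
```

View pics/w22.png

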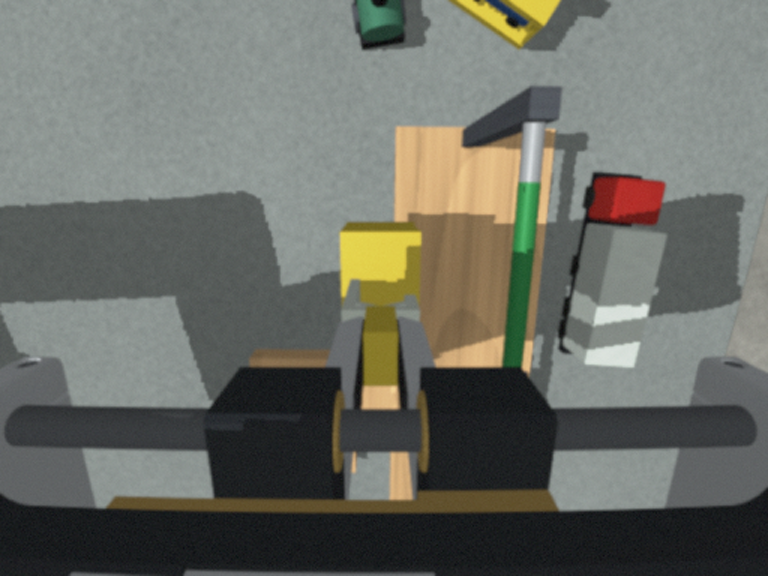

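View pics/s22.png

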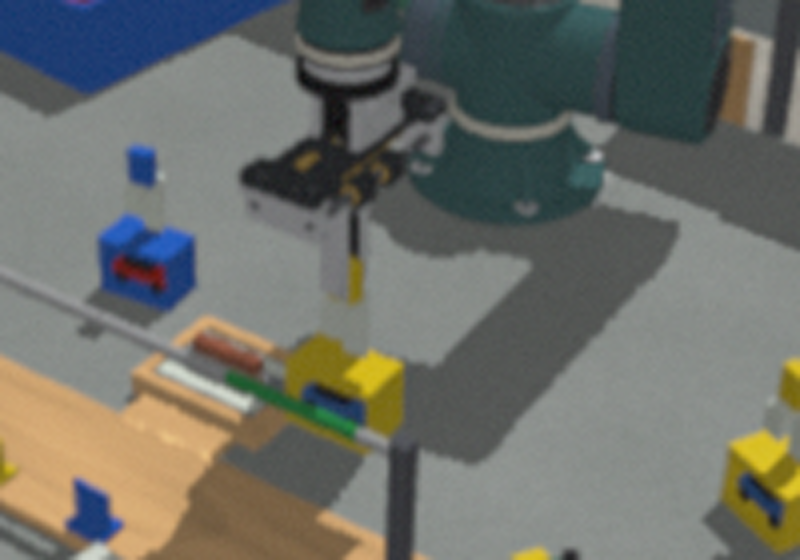

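servo_tool --targets "0 0.12 0.018 0.016 0 0 0;0 0.24 0.018 0.016 0 0 0;0 0.332 0.018 0.016 0 0 0;0 0.332 0.018 0.016 0 0 0;0 0.332 0.018 0.016 0 0 0;0 0.332 0.018 0.016 0 0 0;0 0.332 0.018 0.016 0 0 0;0 0.332 0.018 0.016 0 0 0"

```text
time: 29.35
tool_pos: [0.6323, 0.1891, 0.2232]
ee_rot: [-3.141, -0.001, 0.04]
wrist_force: [-0.3, 0.3, 0.1]
width: 0.0141
```

```bash
python3 -c "
from m5 import *
go(.6325,.19,.193,.04);s=snap('wrist');save(s,'w23.png',(180,60,350,290),2.6)"
```

```text
from [0.6323 0.1891 0.2232] [-3.141e+00 -1.000e-03  4.000e-02] F [-0.31  0.26  0.06] w 0.0141 t 29.35
CMD 0.0007 -0.0034 0.1208 -0.0001 -0.0003 0.0000
```

View pics/w23.png

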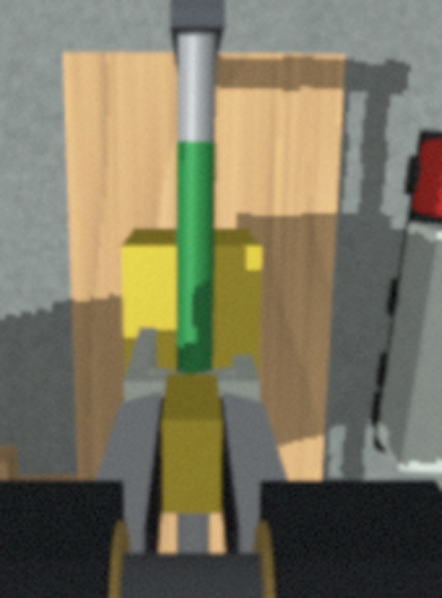

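servo_tool --targets "0 0 0 0.05 0 0 0;0 0 0 0.09 0 0 0;0 0 0 0.116 0 0 0;0 0 0 0.116 0 0 0;0 0 0 0.116 0 0 0;0 0 0 0.116 0 0 0;0 0 0 0.116 0 0 0;0 0 0 0.116 0 0 0"

```text
time: 30.07
tool_pos: [0.6327, 0.1888, 0.1927]
ee_rot: [3.141, 0.001, 0.039]
wrist_force: [-0.4, -0.4, -1.3]
width: 0.0136
```

```bash
python3 -c "
from m5 import *
go(.6430,-.0711,.194,.04);save(snap('side'),'s23.png',(230,130,360,240),6)"
```

```text
from [0.6327 0.1888 0.1927] [3.141e+00 1.000e-03 3.900e-02] F [-0.37 -0.4  -1.26] w 0.0136 t 30.07
CMD 0.0000 1.0404 -0.0052 0.0000 0.0004 -0.0002
```

View pics/s23.png

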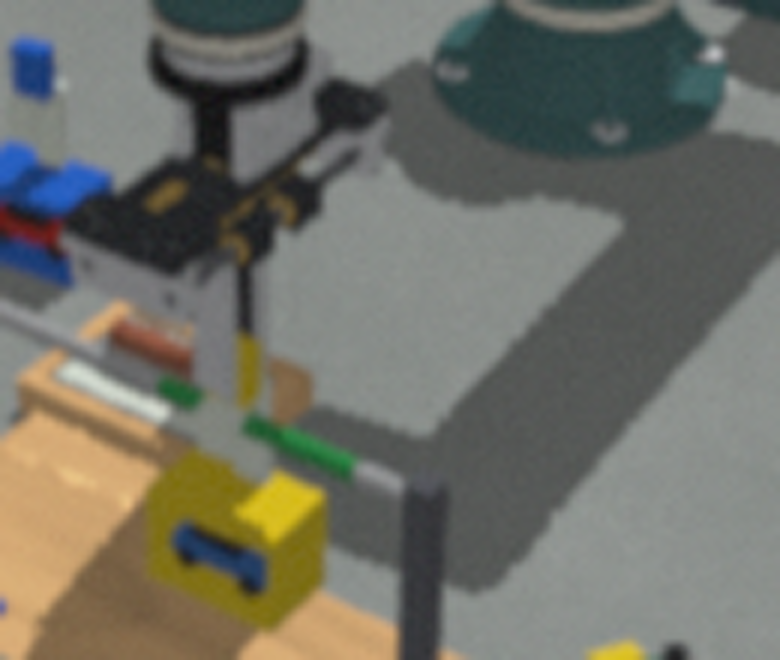

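servo_tool --targets "0 0 0.06 -0.005 0 0 0;0 0 0.14 -0.005 0 0 0;0 0 0.22 -0.005 0 0 0;0 0 0.3 -0.005 0 0 0;0 0 0.38 -0.005 0 0 0;0 0 0.46 -0.005 0 0 0;0 0 0.54 -0.005 0 0 0;0 0 0.62 -0.005 0 0 0;0 0 0.7 -0.005 0 0 0;0 0 0.76 -0.005 0 0 0;0 0 0.8 -0.005 0 0 0;0 0 0.8 -0.005 0 0 0"

```text
time: 31.12
tool_pos: [0.6408, -0.0135, 0.1943]
ee_rot: [3.141, 0.0, 0.036]
wrist_force: [0.3, -0.1, -1.0]
width: 0.0138
```

```bash
python3 -c "
from m5 import *
go(.6430,-.0711,.194,.04)"
```

```text
from [ 0.6408 -0.0135  0.1943] [3.141 0.    0.036] F [ 0.31 -0.13 -0.99] w 0.0138 t 31.12
CMD 0.0005 0.2304 0.0014 0.0002 0.0002 -0.0011
```

servo_tool --targets "0 0 0.06 0 0 0 -0.001;0 0 0.13 0 0 0 -0.001;0 0 0.19 0 0 0 -0.001;0 0 0.22 0 0 0 -0.001;0 0 0.23 0 0 0 -0.001;0 0 0.23 0 0 0 -0.001;0 0 0.23 0 0 0 -0.001;0 0 0.23 0 0 0 -0.001;0 0 0.23 0 0 0 -0.001"

```text
time: 31.87
tool_pos: [0.6432, -0.0676, 0.1945]
ee_rot: [-3.141, -0.0, 0.044]
wrist_force: [0.2, -0.4, -1.1]
width: 0.0139
```

```bash
python3 -c "
from m5 import *
go(.6430,-.0711,.193,.04);s=snap('wrist');save(s,'w24.png',(180,60,380,290),2.6)"
```

```text
from [ 0.6432 -0.0676  0.1945] [-3.141 -0.     0.044] F [ 0.16 -0.37 -1.05] w 0.0139 t 31.87
CMD -0.0016 0.0141 0.0062 -0.0001 -0.0000 0.0012
```

View pics/w24.png

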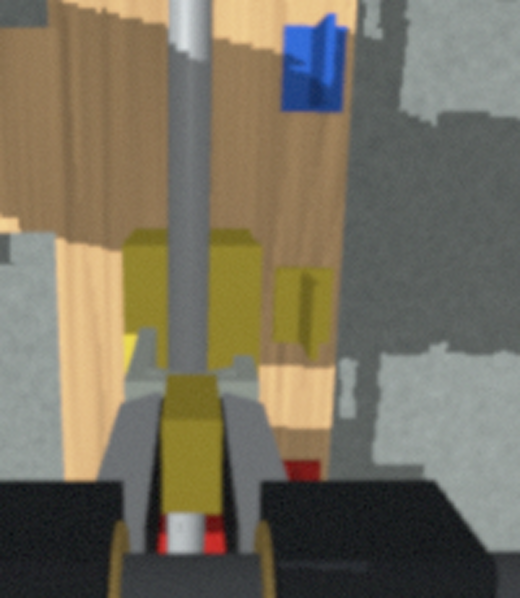

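```bash
python3 -c "
from m5 import *
s=snap('wrist');a=lambda x,y,z:atz(s,180+x/2.6,60+y/2.6,z).round(4)
print(get_obs()['tool_pos']);print('yel',a(276,267,.014),a(274,343,.014),'blue',a(284,27,.014),a(283,111,.014))"
```

```text
[ 0.64323628 -0.06777208  0.194512  ]
yel [ 0.6877 -0.0505  0.014 ] [ 0.6897 -0.0918  0.014 ] blue [0.683  0.0673 0.014 ] [0.6855 0.028  0.014 ]
```

servo_tool --targets "0 -0.002 0.013 0 0 0 0.001;0 -0.002 0.013 0 0 0 0.001;0 -0.002 0.013 0 0 0 0.001;0 -0.002 0.013 0 0 0 0.001;0 -0.002 0.013 0 0 0 0.001;0 -0.002 0.013 0.006 0 0 0.001;0 -0.002 0.013 0.008 0 0 0.001;0 -0.002 0.013 0.008 0 0 0.001;0 -0.002 0.013 0.008 0 0 0.001"

```text
time: 32.72
tool_pos: [0.6429, -0.0717, 0.1929]
ee_rot: [3.141, -0.001, 0.039]
wrist_force: [-0.3, -1.0, 0.8]
width: 0.0138
```

servo_tool --targets "0.25 0 0 0 0 0 0;0.25 0 0 0 0 0 0;0.3 0 0 0 0 0 0;0.4 0 0 0 0 0 0;0.4 0 0 0 0 0 0;0.4 0 0 0 0 0 0;0.4 0 0 -0.1 0 0 0;0.4 0 0 -0.25 0 0 0;0.4 0 0 -0.4 0 0 0;0.4 0 0 -0.4 0 0 0;0.4 0 0 -0.4 0 0 0"

```text
time: 33.63
tool_pos: [0.644, -0.0719, 0.2967]
ee_rot: [3.14, -0.008, 0.04]
wrist_force: [-0.5, -0.0, -0.2]
width: 0.0377
```

```bash
python3 -c "
from h import *
go(.4,-.245,.265,.11)
s=snap('wrist');save(s,'w25.png',k=1.5);save(snap('side'),'s25.png',(140,100,300,230),5);t=snap('top');save(t,'t25.png',(180,130,410,270),3.4)"
```

```text
from [ 0.644  -0.0719  0.2967] [ 3.14  -0.008  0.04 ] F [-0.48 -0.01 -0.17] w 0.0377 t 33.63
CMD -1.0037 0.6531 0.1200 0.0006 -0.0024 -0.0224
```

View pics/w25.png

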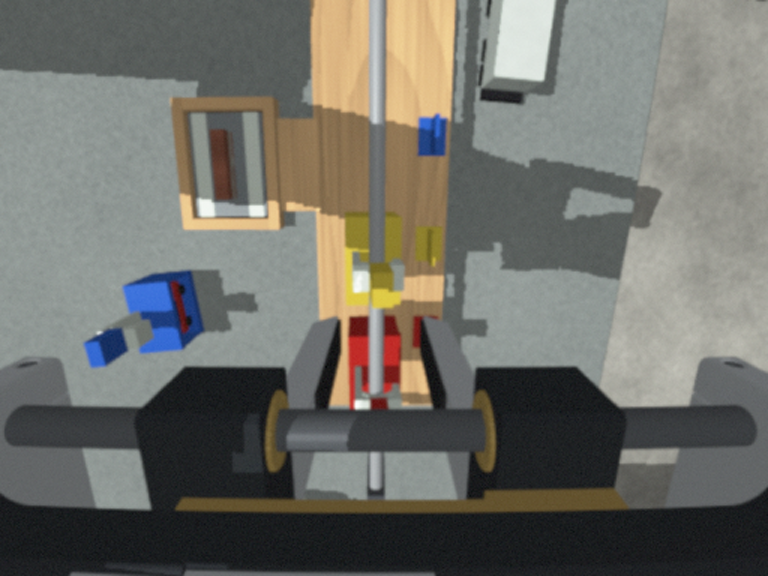

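View pics/s25.png

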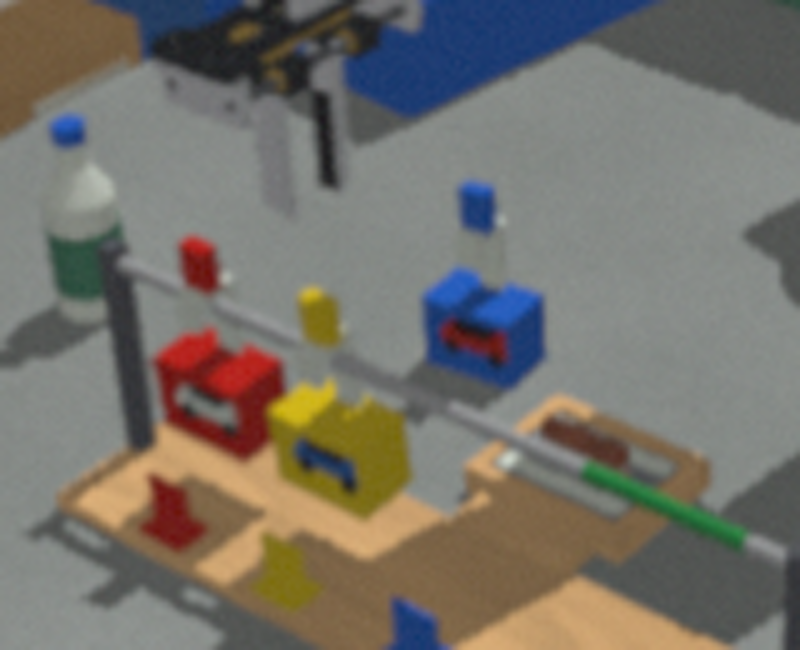

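View pics/t25.png

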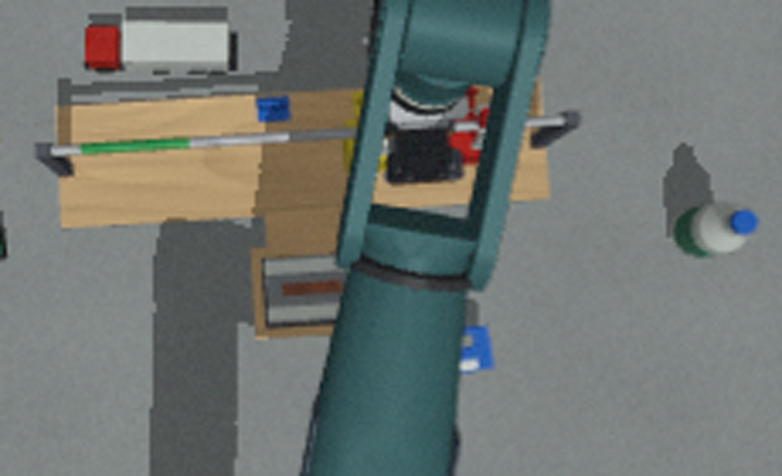

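Red and yellow both hang at their marks. Next is blue, viewed first from the spot offset towards −y.

servo_tool --targets "0.5 -0.97 0.65 0.1 0 0 -0.022;0.5 -0.97 0.65 0.1 0 0 -0.022;0.5 -0.97 0.65 0.1 0 0 -0.022;0.6 -0.97 0.65 0.1 0 0 -0.022;1 -0.97 0.65 0.1 0 0 -0.022;1 -0.97 0.65 0.1 0 0 -0.022;1 -0.97 0.65 0.1 0 0 -0.022;1 -0.97 0.65 0.1 0 0 -0.022;1 -0.97 0.65 0.1 0 0 -0.022;1 -0.97 0.65 0.1 0 0 -0.022;1 -0.97 0.65 0.1 0 0 -0.022"

```text
time: 34.7
tool_pos: [0.4077, -0.2428, 0.2666]
ee_rot: [-3.14, 0.001, 0.11]
wrist_force: [0.5, 0.8, 0.8]
width: 0.093
```

```bash
python3 -c "
from h import *
s=snap('wrist');save(s,'w26.png',k=1.5);save(s,'w26a.png',(200,50,320,200),5);print(get_obs()['tool_pos'],get_obs()['ee_rot'])"
```

```text
[ 0.4078938  -0.24270597  0.26679862] [-3.14036841e+00  5.12347631e-04  1.10766152e-01]
```

View pics/w26.png

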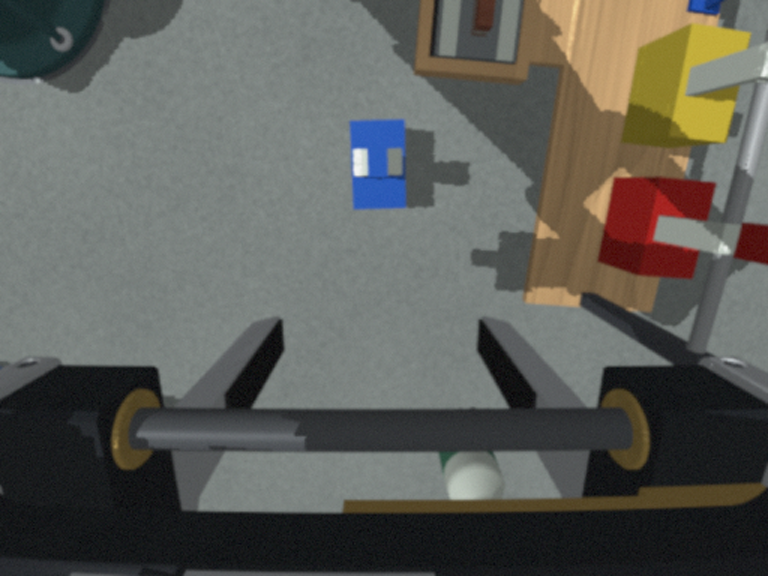

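View pics/w26a.png

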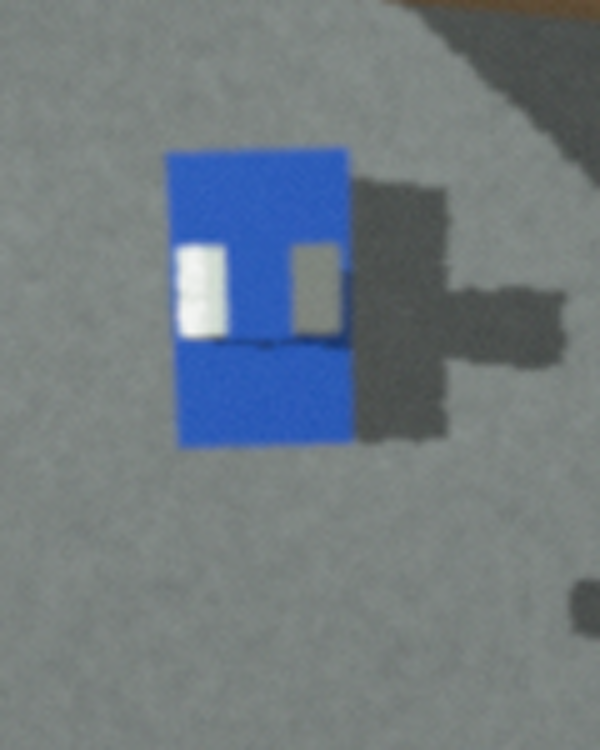

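```bash
python3 -c "
from m5 import *
box(snap('wrist'),[(166,153),(348,149),(353,441),(180,447)],[(175,244),(341,243),(342,337),(178,339)],5,200,50)
go(.396,-.155,.19,.13)"
```

```text
box [ 0.3972 -0.1579  0.06  ] len 0.0497 0.0793 yaw 0.139 0.144
bar [ 0.3968 -0.1582  0.122 ] [0.0384 0.0045 0.    ]
from [ 0.408  -0.2427  0.267 ] [-3.141  0.     0.111] F [0.37 0.98 0.25] w 0.0939 t 34.8
CMD -0.0086 -0.3536 0.3082 -0.0003 0.0001 -0.0060
```

servo_tool --targets "1 -0.006 -0.341 0.1 0 0 -0.009;1 -0.006 -0.341 0.1 0 0 -0.009;1 -0.006 -0.341 0.3 0 0 -0.009;1 -0.006 -0.341 0.31 0 0 -0.009;1 -0.006 -0.341 0.31 0 0 -0.009;1 -0.006 -0.341 0.31 0 0 -0.009;1 -0.006 -0.341 0.31 0 0 -0.009;1 -0.006 -0.341 0.31 0 0 -0.009"

```text
time: 35.47
tool_pos: [0.3976, -0.1598, 0.1921]
ee_rot: [3.139, -0.003, 0.137]
wrist_force: [-0.1, -0.4, -0.1]
width: 0.0938
```

```bash
python3 -c "
from m5 import *
go(.397,-.158,.127,.14);s=snap('wrist');save(s,'w27.png',(180,100,330,250),4)"
```

```text
from [ 0.3976 -0.1598  0.1921] [ 3.139e+00 -3.000e-03  1.370e-01] F [-0.15 -0.35 -0.07] w 0.0938 t 35.47
CMD -0.0022 -0.0080 0.2602 0.0007 -0.0010 -0.0010
```

View pics/w27.png

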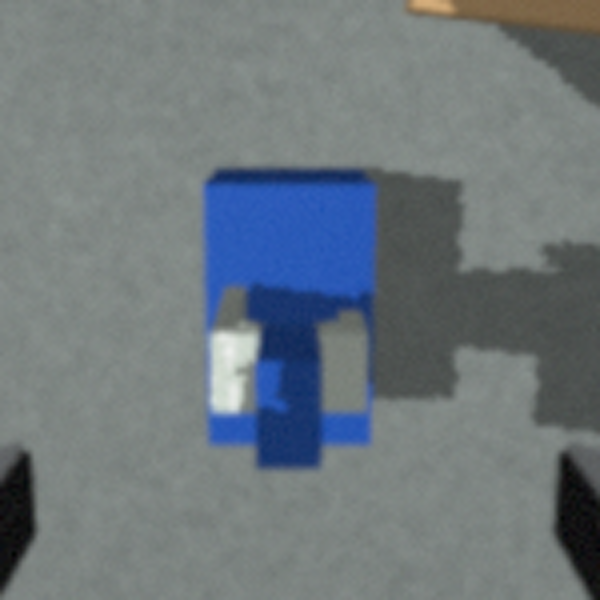

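servo_tool --targets "1 -0.002 -0.008 0.13 0 0 -0.001;1 -0.002 -0.008 0.255 0 0 -0.001;1 -0.002 -0.008 0.255 0 0 -0.001;1 -0.002 -0.008 0.255 0 0 -0.001;1 -0.002 -0.008 0.255 0 0 -0.001;1 -0.002 -0.008 0.255 0 0 -0.001;1 -0.002 -0.008 0.255 0 0 -0.001;1 -0.002 -0.008 0.255 0 0 -0.001"

```text
time: 36.18
tool_pos: [0.3965, -0.1578, 0.128]
ee_rot: [3.14, -0.003, 0.14]
wrist_force: [0.1, 0.7, 0.4]
width: 0.0942
```

servo_tool --targets "0 0 0 0 0 0 0;0 0 0 0 0 0 0;0 0 0 0 0 0 0;0 0 0 0 0 0 0;0 0 0 0 0 0 0;0 0 0 0 0 0 0;0 0 0 0 0 0 0;0 0 0 0 0 0 0;0 0 0 0 0 0 0;0 0 0 0 0 0 0;0 0 0 0 0 0 0;0 0 0 0 0 0 0"

```text
time: 37.18
tool_pos: [0.3954, -0.1571, 0.1262]
ee_rot: [-3.141, -0.0, 0.14]
wrist_force: [0.8, 0.4, -0.2]
width: 0.0179
```

servo_tool --targets "0 0 0 0 0 0 0;0 0 0 0 0 0 0;0 0 0 0 0 0 0"

```text
time: 37.43
tool_pos: [0.3955, -0.1571, 0.1262]
ee_rot: [-3.142, -0.0, 0.14]
wrist_force: [0.8, -0.5, -0.9]
width: 0.014
```

```bash
python3 -c "
from m5 import *
go(.45,.04,.255,.09)"
```

```text
from [ 0.3955 -0.1571  0.1262] [-3.142 -0.     0.14 ] F [ 0.8  -0.45 -0.86] w 0.014 t 37.43
CMD 0.3259 -0.7504 -0.5152 -0.0000 -0.0000 0.0159
```

servo_tool --targets "0 0 0 -0.2 0 0 0;0 0 0 -0.45 0 0 0;0 0 0 -0.51 0 0 0;0 0.32 -0.75 -0.51 0 0 0.016;0 0.32 -0.75 -0.51 0 0 0.016;0 0.32 -0.75 -0.51 0 0 0.016;0 0.32 -0.75 -0.51 0 0 0.016;0 0.32 -0.75 -0.51 0 0 0.016;0 0.32 -0.75 -0.51 0 0 0.016;0 0.32 -0.75 -0.51 0 0 0.016;0 0.32 -0.75 -0.51 0 0 0.016"

```text
time: 38.35
tool_pos: [0.4481, 0.0394, 0.2531]
ee_rot: [3.141, 0.002, 0.09]
wrist_force: [-0.4, -0.8, -2.1]
width: 0.014
```

```bash
python3 -c "
from m5 import *
go(.55,.195,.226,.04)"
```

```text
from [0.4481 0.0394 0.2531] [3.141e+00 2.000e-03 9.000e-02] F [-0.45 -0.79 -2.05] w 0.014 t 38.35
CMD 0.4621 -0.5831 0.1073 0.0002 0.0005 0.0160
```

servo_tool --targets "0 0.46 -0.583 0.1 0 0 0.016;0 0.46 -0.583 0.1 0 0 0.016;0 0.46 -0.583 0.1 0 0 0.016;0 0.46 -0.583 0.1 0 0 0.016;0 0.46 -0.583 0.1 0 0 0.016;0 0.46 -0.583 0.1 0 0 0.016;0 0.46 -0.583 0.1 0 0 0.016;0 0.46 -0.583 0.1 0 0 0.016;0 0.46 -0.583 0.1 0 0 0.016"

```text
time: 39.1
tool_pos: [0.5499, 0.1932, 0.2294]
ee_rot: [3.141, -0.001, 0.037]
wrist_force: [0.3, 0.0, -2.6]
width: 0.0138
```

```bash
python3 -c "
from m5 import *
go(.6323,.192,.223,.04);save(snap('side'),'s28.png',(200,100,400,240),4)"
```

```text
from [0.5499 0.1932 0.2294] [ 3.141e+00 -1.000e-03  3.700e-02] F [ 0.31  0.02 -2.59] w 0.0138 t 39.1
CMD 0.3291 0.0169 0.0260 0.0001 -0.0002 -0.0010
```

View pics/s28.png

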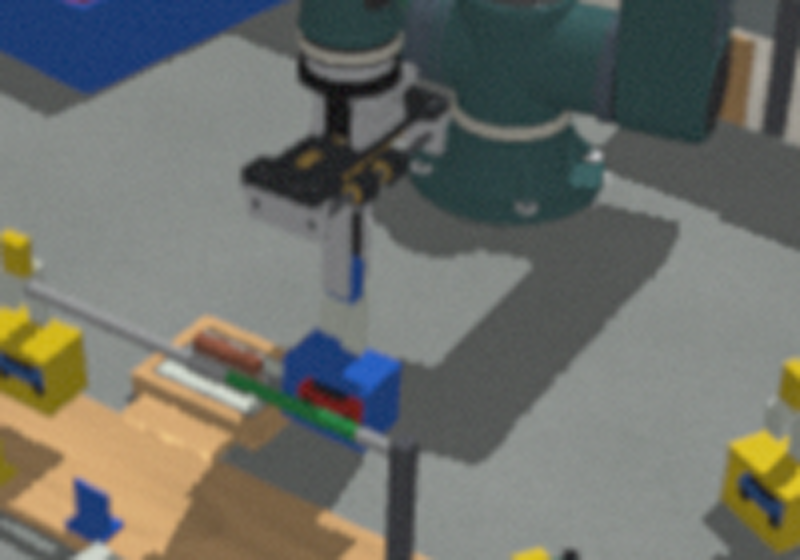

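servo_tool --targets "0 0.12 0.017 0.026 0 0 -0.001;0 0.24 0.017 0.026 0 0 -0.001;0 0.33 0.017 0.026 0 0 -0.001;0 0.33 0.017 0.026 0 0 -0.001;0 0.33 0.017 0.026 0 0 -0.001;0 0.33 0.017 0.026 0 0 -0.001;0 0.33 0.017 0.026 0 0 -0.001;0 0.33 0.017 0.026 0 0 -0.001"

```text
time: 39.82
tool_pos: [0.6318, 0.1941, 0.2234]
ee_rot: [-3.141, -0.001, 0.043]
wrist_force: [-0.6, 0.8, -1.4]
width: 0.0139
```

```bash
python3 -c "
from m5 import *
go(.6325,.192,.1935,.04);s=snap('wrist');save(s,'w29.png',(180,60,350,290),2.6)"
```

```text
from [0.6318 0.1941 0.2234] [-3.141e+00 -1.000e-03  4.300e-02] F [-0.63  0.82 -1.42] w 0.0139 t 39.82
CMD 0.0021 0.0084 0.1195 -0.0001 -0.0004 0.0009
```

View pics/w29.png

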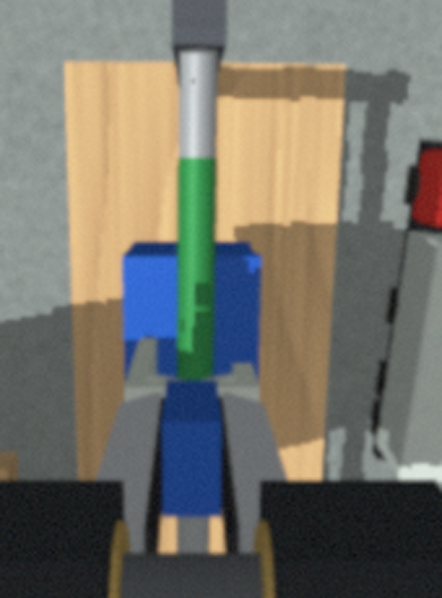

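servo_tool --targets "0 0.002 0 0.05 0 0 0.001;0 0.002 0 0.09 0 0 0.001;0 0.002 0 0.117 0 0 0.001;0 0.002 0 0.117 0 0 0.001;0 0.002 0 0.117 0 0 0.001;0 0.002 0 0.117 0 0 0.001;0 0.002 0 0.117 0 0 0.001;0 0.002 0 0.117 0 0 0.001"

```text
time: 40.53
tool_pos: [0.6331, 0.1942, 0.1926]
ee_rot: [-3.142, 0.0, 0.04]
wrist_force: [0.8, 0.2, -1.2]
width: 0.0139
```

```bash
python3 -c "
from m5 import *
go(.6385,.0468,.194,.04)"
```

```text
from [0.6331 0.1942 0.1926] [-3.142  0.     0.04 ] F [ 0.77  0.19 -1.21] w 0.0139 t 40.53
CMD -0.0016 0.5901 -0.0056 -0.0000 0.0001 -0.0002
```

servo_tool --targets "0 -0.001 0.06 -0.005 0 0 0;0 -0.001 0.14 -0.005 0 0 0;0 -0.001 0.22 -0.005 0 0 0;0 -0.001 0.3 -0.005 0 0 0;0 -0.001 0.38 -0.005 0 0 0;0 -0.001 0.46 -0.005 0 0 0;0 -0.001 0.53 -0.005 0 0 0;0 -0.001 0.57 -0.005 0 0 0;0 -0.001 0.59 -0.005 0 0 0;0 -0.001 0.59 -0.005 0 0 0;0 -0.001 0.59 -0.005 0 0 0;0 -0.001 0.59 -0.005 0 0 0"

```text
time: 41.53
tool_pos: [0.6385, 0.0477, 0.1941]
ee_rot: [-3.141, 0.0, 0.041]
wrist_force: [-0.2, -0.2, -1.3]
width: 0.0138
```

servo_tool --targets "0 0 0 0 0 0 0;0 0 0 0 0 0 0;0 0 0 0 0 0 0"

```text
time: 41.78
tool_pos: [0.6386, 0.0475, 0.1943]
ee_rot: [-3.141, -0.0, 0.041]
wrist_force: [0.3, -0.2, -2.0]
width: 0.0139
```

```bash
python3 -c "
from m5 import *
go(.6385,.0468,.193,.04);s=snap('wrist');save(s,'w30.png',(180,60,380,290),2.6)"
```

```text
from [0.6386 0.0475 0.1943] [-3.141 -0.     0.041] F [ 0.34 -0.17 -1.99] w 0.0139 t 41.78
CMD -0.0006 0.0028 0.0050 -0.0001 -0.0000 0.0002
```

View pics/w30.png

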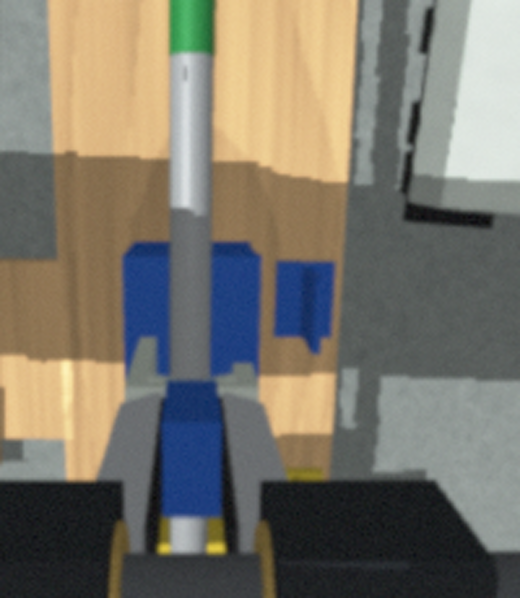

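```bash
python3 -c "
from m5 import *
s=snap('wrist');a=lambda x,y,z:atz(s,180+x/2.6,60+y/2.6,z).round(4)
print('blue',a(277,261,.014),a(276,336,.014),get_obs()['tool_pos'])"
```

```text
blue [0.6834 0.0676 0.014 ] [0.6858 0.0271 0.014 ] [0.63864302 0.04722026 0.19425361]
```

servo_tool --targets "0 0 0.002 0 0 0 0;0 0 0.002 0.004 0 0 0;0 0 0.002 0.007 0 0 0;0 0 0.002 0.007 0 0 0;0 0 0.002 0.007 0 0 0;0 0 0.002 0.007 0 0 0"

```text
time: 42.38
tool_pos: [0.6388, 0.0463, 0.193]
ee_rot: [-3.141, -0.001, 0.039]
wrist_force: [-0.4, 0.2, 1.5]
width: 0.0139
```

Foot mid 0.0474, so the rail target is y ≈ 0.0456 and the pack sits at ≈ 0.0455. Release, rise, and back off.

servo_tool --targets "0.25 0 0 0 0 0 0;0.25 0 0 0 0 0 0;0.3 0 0 0 0 0 0;0.4 0 0 0 0 0 0;0.4 0 0 0 0 0 0;0.4 0 0 0 0 0 0;0.4 0 0 -0.1 0 0 0;0.4 0 0 -0.25 0 0 0;0.4 0 0 -0.4 0 0 0;0.4 0 0 -0.4 0 0 0;0.4 0 0 -0.4 0 0 0"

```text
time: 43.3
tool_pos: [0.6399, 0.0463, 0.2966]
ee_rot: [3.141, -0.008, 0.04]
wrist_force: [0.8, 0.4, -1.1]
width: 0.0376
```

```bash
python3 -c "
from h import *
go(.46,.25,.3,.04)
s=snap('wrist');save(s,'w31.png',k=1.5)"
```

```text
from [0.6399 0.0463 0.2966] [ 3.141 -0.008  0.04 ] F [ 0.81  0.42 -1.11] w 0.0376 t 43.3
CMD -0.6867 -0.8427 -0.0191 0.0001 -0.0025 -0.0002
```

View pics/w31.png

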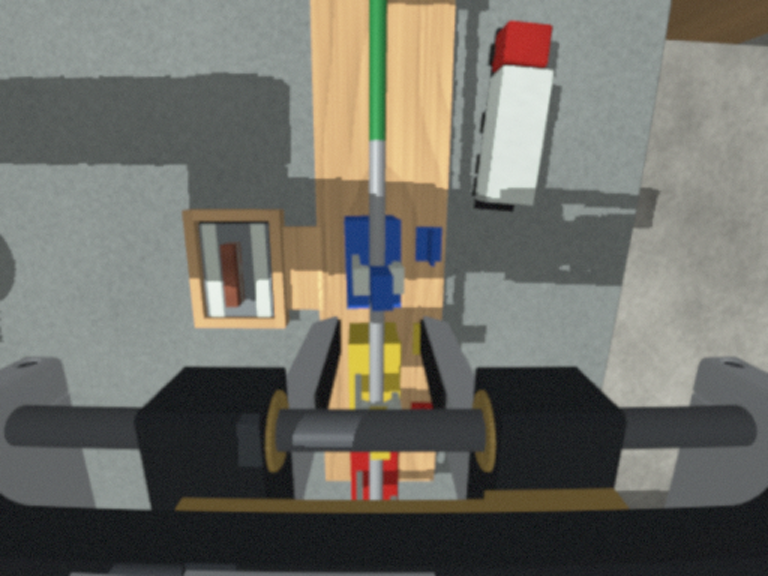

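servo_tool --targets "0.5 -0.72 -0.7 0 0 0 0;0.5 -0.72 -0.7 0 0 0 0;0.5 -0.72 -0.7 0 0 0 0;0.5 -0.72 -0.7 0 0 0 0;0.5 -0.72 -0.7 0 0 0 0;0.5 -0.72 -0.7 0 0 0 0;0.5 -0.72 -0.7 0 0 0 0;0.5 -0.72 -0.7 0 0 0 0;0.5 -0.72 -0.7 0 0 0 0"

```text
time: 44.1
tool_pos: [0.4517, 0.2137, 0.2909]
ee_rot: [3.14, 0.002, 0.04]
wrist_force: [0.4, -0.5, -0.4]
width: 0.0472
```

```bash
python3 -c "
from h import *
print(get_obs()['tool_pos'])
t=snap('top');save(t,'t31.png',(190,130,370,260),4.4);save(snap('side'),'s31.png',(140,110,340,260),4);save(t,'t31b.png',k=1.5)"
```

```text
[0.45172613 0.21365966 0.29085179]
```

View pics/t31.png

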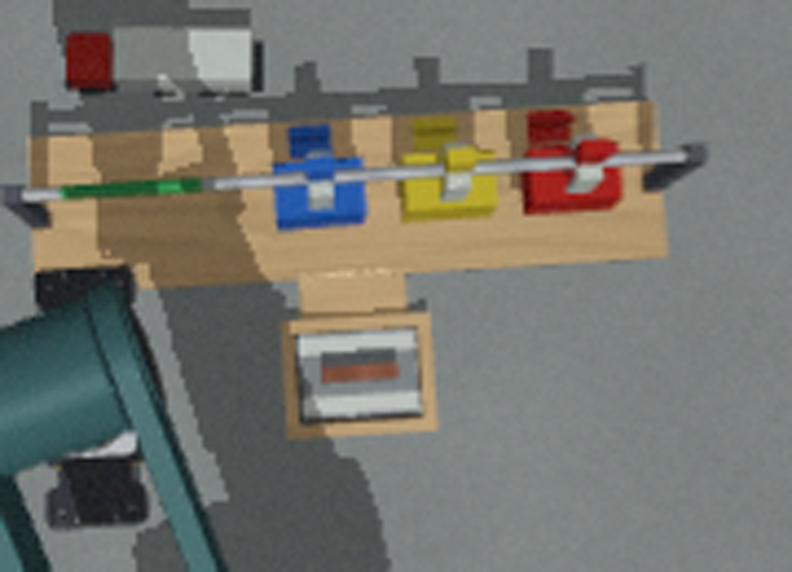

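View pics/s31.png

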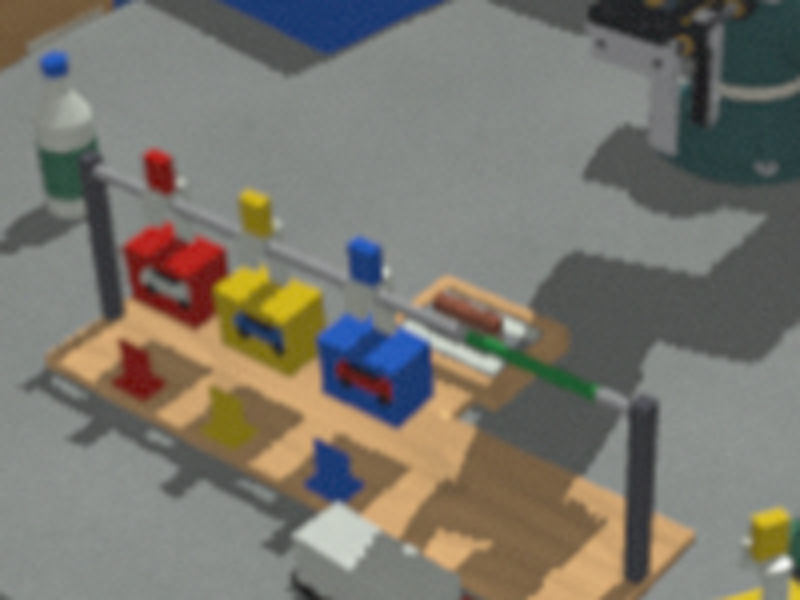

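```bash
python3 -c "
from h import *
s=snap('top');a=lambda x,y,z:atz(s,190+x/4.4,130+y/4.4,z).round(4)
for n,p,q,f,g in [('red',(523,213),(620,207),(528,136),(573,131)),('yel',(401,220),(494,214),(413,142),(456,140)),('blue',(279,229),(365,220),(289,154),(331,150))]:
    P=(a(*p,.126)+a(*q,.126))/2;F=(a(*f,.014)+a(*g,.014))/2
    dy=(P-F)[1]-.04*((F-P)[0])*-1
    print(n,P,F,'dy along rail',((P-F)@np.array([-.04,1,0])).round(4))
o=get_obs();print(o['wrist_force'],o['time'])
s=snap('wrist');save(s,'w32.png',k=1.5)"
```

```text
red [ 0.61015 -0.1791   0.126  ] [ 0.69865 -0.1833   0.014  ] dy along rail 0.0077
yel [ 0.60685 -0.07005  0.126  ] [ 0.6944  -0.07265  0.014  ] dy along rail 0.0061
blue [0.60325 0.0401  0.126  ] [0.687 0.046 0.014] dy along rail -0.0025
[ 0.12284591 -0.77337125  0.19043688] 44.25
```

```bash
python3 -c "
import cv2,numpy as np
ims=[cv2.imread('pics/'+f)[200:320,330:460] for f in ('w19.png','w25.png','w31.png')]
cv2.imwrite('pics/cmp.png',np.vstack([cv2.resize(np.hstack(ims),None,fx=2.05,fy=2.05)]))"
```

```text
(no output)
```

View pics/cmp.png

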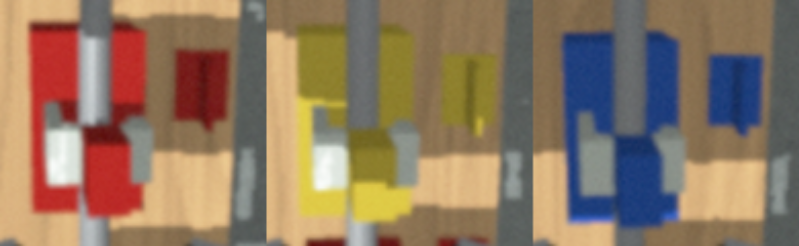

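```bash
python3 -c "
from h import *
s=snap('wrist');Tc=np.array(s['T_tool_cam'])
for n,i,pos,rot,b,f in [('red',0,(.6482,-.1835,.2971),(3.139,-.008,.041),(32,30,211),(178,52,120)),('yel',1,(.644,-.0719,.2967),(3.14,-.008,.04),(300,34,217),(443,54,124)),('blu',2,(.6399,.0463,.2966),(3.141,-.008,.04),(566,42,220),(710,55,126))]:
    T=np.eye(4);T[:3,:3]=R.from_euler('xyz',rot).as_matrix();T[:3,3]=pos;s['W']=T@Tc
    g=lambda x,y,z:atz(s,(330+(x-266.5*i)/2.05)/1.5,(200+y/2.05)/1.5,z)
    B=(g(b[0],b[1],.126)+g(b[0],b[2],.126))/2;F=(g(f[0],f[1],.014)+g(f[0],f[2],.014))/2
    print(n,B.round(4),F.round(4),np.linalg.norm(g(b[0],b[1],.126)-g(b[0],b[2],.126)).round(4),'dy',((B-F)@np.array([-.04,1,0])).round(4))
"
```

```text
red [ 0.6191 -0.1829  0.126 ] [ 0.6938 -0.1808  0.014 ] 0.0803 dy 0.0009
yel [ 0.6157 -0.0733  0.126 ] [ 0.6888 -0.0707  0.014 ] 0.0814 dy 0.0003
blu [0.6114 0.0427 0.126 ] [0.685 0.047 0.014] 0.0794 dy -0.0013
```

The wrist views put all three within 1.5 mm. The coarse top view gives +8 and +6 mm for red and yellow, so I'll check those two again with a fresh wrist view.

```bash
python3 -c "
from h import *
go(.62,-.01,.33,.04)"
```

```text
from [0.4528 0.2131 0.2917] [3.141e+00 1.000e-03 3.700e-02] F [ 0.65  0.05 -0.77] w 0.0472 t 44.35
CMD 0.6349 0.9166 -0.1534 0.0001 0.0004 -0.0009
```

servo_tool --targets "0.5 0 0.3 -0.16 0 0 0;0.5 0.2 0.6 -0.16 0 0 0;0.5 0.6 0.92 -0.16 0 0 0;0.5 0.6 0.92 -0.16 0 0 0;0.5 0.6 0.92 -0.16 0 0 0;0.5 0.6 0.92 -0.16 0 0 0;0.5 0.6 0.92 -0.16 0 0 0;0.5 0.6 0.92 -0.16 0 0 0;0.5 0.6 0.92 -0.16 0 0 0;0.5 0.6 0.92 -0.16 0 0 0"

```text
time: 45.18
tool_pos: [0.6109, -0.0105, 0.3318]
ee_rot: [-3.141, 0.001, 0.038]
wrist_force: [1.1, -0.4, 0.0]
width: 0.0471
```

```bash
python3 -c "
from h import *
go(.62,-.25,.33,.04)"
```

```text
from [ 0.6109 -0.0105  0.3318] [-3.141e+00  1.000e-03  3.800e-02] F [ 1.09 -0.44  0.  ] w 0.0471 t 45.18
CMD -0.0003 0.9588 0.0067 -0.0002 0.0004 -0.0006
```

servo_tool --targets "0.5 0 0.85 0 0 0 0;0.5 0 0.85 0 0 0 0;0.5 0 0.85 0 0 0 0;0.5 0 0.85 0 0 0 0;0.5 0 0.85 0 0 0 0;0.5 0 0.85 0 0 0 0;0.5 0 0.85 0 0 0 0;0.5 0 0.85 0 0 0 0;0.5 0 0.85 0 0 0 0;0.5 0 0.85 0 0 0 0"

```text
time: 46.02
tool_pos: [0.6194, -0.2199, 0.3336]
ee_rot: [3.141, -0.002, 0.042]
wrist_force: [-0.0, -0.5, -0.3]
width: 0.0471
```

```bash
python3 -c "
from h import *
s=snap('wrist');save(s,'w33.png',(150,0,350,240),3.0);o=get_obs();print(o['tool_pos'],o['ee_rot'])"
```

```text
[ 0.61941913 -0.2200894   0.33344651] [ 3.14136224e+00 -1.25049707e-03  4.22712965e-02]
```

View pics/w33.png

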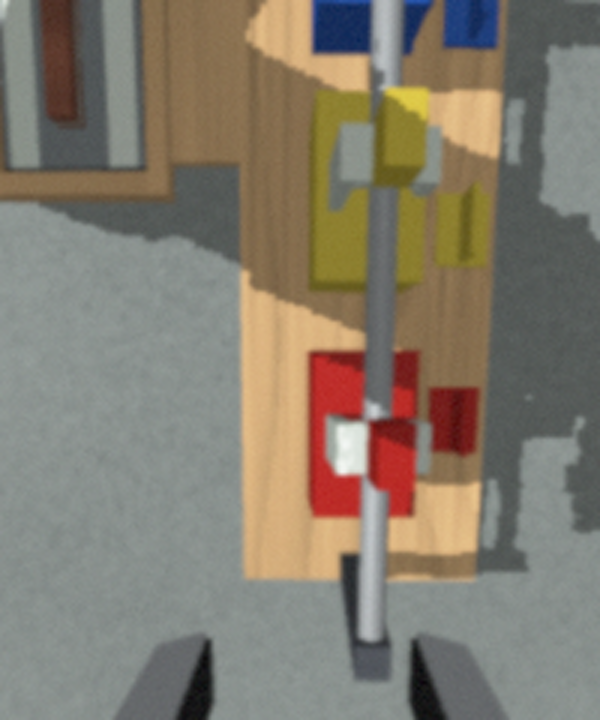

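```bash
python3 -c "
from h import *
s=snap('wrist');a=lambda x,y,z:atz(s,150+x/3,y/3,z)
for n,x,t,b,fx,ft,fb in [('red',310,352,517,432,388,452),('yel',312,90,284,438,190,265)]:
    B=(a(x,t,.126)+a(x,b,.126))/2;F=(a(fx,ft,.014)+a(fx,fb,.014))/2
    print(n,np.linalg.norm(a(x,t,.126)-a(x,b,.126)).round(4),'dy',((B-F)@np.array([-.04,1,0])).round(4))
"
```

```text
red 0.0789 dy -0.0002
yel 0.0819 dy -0.0013
```

Both are within 1.5 mm, the panel is still seated and the gripper is clear of everything, so I'm handing in.

```bash
python3 -c "
from bench import robot,get_obs
print(get_obs()['wrist_force'].round(2));print(robot.close_job())"
```

```text
[ 0.23 -0.13  0.16]
the job is handed in; nothing more can be done
None
```

The job is handed in at about 46 s. I laid the panel in the recess and pressed it fully down. Then I hooked the red, yellow and blue packs over the green stretch, slid each to its mark and let go. The yellow pack I took was the one nearest the base.

**Panel:** the last press reached 41 N with no more travel, so the bed is at its stop. The final top view showed the panel inside the frame. I didn't measure its final offset, but the recess leaves only 3 mm play each side.

**Packs:** close-up wrist views put every pack within about 1.5 mm of its ticket along the rail. For blue that view was taken just after its release. They hang upright and looked still.

**Disagreement:** the coarser top view suggested offsets of about 8 mm for red and 6 mm for yellow. A second wrist view didn't confirm that: red read −0.2 mm and yellow −1.3 mm. I trusted the wrist view because one pixel in the top view is about 4 mm.

**Rest of the scene:** I saw no pack or panel knocked aside. The lorry, bottle and locomotive weren't touched, and the gripper was clear of everything at the end.

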